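# Clear the sample panel and hold the paint gauge on the ringed spot

### The job

First pick the two wooden offcuts off the white sloping sample panel and put both in the grey bin; only then lift the yellow paint gauge out of its dock and press its steel nose gently, with about 4 N (never over 15 N), on the panel inside the blue ring, the gauge standing square to the sloping panel. Finish while still gripping the gauge and holding it pressed there for the reading, do not put it down or let go. Leave the other things on the shelf where they are.

Things in the scene. Friction and masses are not known exactly. Their poses are not given: they have to be found in the camera images.
- panel: White painted flat panel, 150 mm (its x, up the slope) by 240 mm (its y, level) and 8 mm thick, fixed rigidly on a dark steel stand. Origin: centre of its top face, 50 mm above the table. Its z axis is the outward normal of the face. The face slopes 15 degrees, its low edge towards the robot; the whole is turned by up to 0.3 rad about the vertical.
- spot (a point): The marked spot on the panel's face: black dot in the middle of an blue ring (inner diameter 30 mm, outer 60 mm). The point lies on the face, half-way up the slope, 5 to 75 mm to the -y side of the panel's origin. Its axes: z vertical, turned about it with the panel (not tilted). At the start offcut A lies over it.
- offcut_a_mid (a point): Loose offcut of pale wood lying flat on the panel over the ringed spot: block 32 mm (up the slope) by 28 mm (level, along the panel's y) by 22 mm thick, plus a small crooked stub on top to 32 mm. Point: centre of the 22 mm block, 11 mm above the face. About 20 g. Axes at the start: z vertical, yaw that of the panel.
- offcut_b_mid (a point): Second loose offcut, same size and shape, lying on the panel on the +y side, half-way up the slope, at least 60 mm from the first. Point: centre of the block, 11 mm above the face.
- bin: Grey plastic open-topped bin, fixed, 150 x 150 mm outside, 80 mm high, walls 4 mm. Origin: centre of its underside on the table. To the robot's left or right of the panel.
- dock: Black block 85 x 85 mm, 40 mm high, fixed, with a 27 mm vertical through-hole in its middle, in which the gauge's nose hangs; the gauge's shoulders rest on its top. Origin: centre of its underside on the table. On the other side of the panel than the bin.
- gauge: Yellow paint-thickness gauge, about 160 g, standing upright, nose down, in the dock. Body 46 (its x) x 32 (its y) x 100 mm (its z, up); origin at the centre of that body, 90 mm above the table at the start. Below it a dark collar (20 mm diameter, 10 mm) and a 14 mm steel nose ending 80 mm below the origin: raise 30 mm to clear the dock. Grip across the 32 mm sides (along y).
- probe_tip (a point): Centre of the flat end of the gauge's steel nose; moves with the nose. Its axes are those of the gauge.
- probe (a joint): How far the sprung nose is pushed into the gauge, 0 (out) to 0.014 m (stop). The spring has no preload and gives 0.6 N per mm: 4 N is 6.7 mm.
- backing_plate: Bystander: red polishing backing plate, disc of 120 mm diameter, 30 mm high with its steel boss, loose. Origin: centre of its underside.
- clay_case: Bystander: blue plastic clay bar case with clip-on lid, 73 x 93 x 34 mm, loose. Origin: centre of its underside.
- cap_a: Bystander: chrome tyre valve cap, 13 mm diameter, 15 mm high, loose. Origin: centre of its underside.
- cap_b: Bystander: the other chrome tyre valve cap, same size.
- dish: Bystander: white ceramic dish, 110 mm diameter, 35 mm high, loose, empty. Origin: centre of its underside.
- polish_bottle: Bystander: grey polish bottle, 60 mm diameter, 150 mm high, loose, behind the panel. Origin: centre of its underside.
There are look-alikes about, which are no part of the job. What is shaped like the bin but pink or red is not meant.

How it is judged:
On the way, in this order (a step that is already met when the one before it is completed fails the run):
1. both offcuts lie in the bin (x of offcut_a_mid in the frame of bin between -0.072 and 0.072 m and y of offcut_a_mid in the frame of bin between -0.072 and 0.072 m and z of each of offcut_a_mid, offcut_b_mid in the frame of bin below 0.065 m and x of offcut_b_mid in the frame of bin between -0.072 and 0.072 m and y of offcut_b_mid in the frame of bin between -0.072 and 0.072 m), for 0.3 s.
2. then the gauge is lifted clear of its dock (all of step 1 and z of probe_tip in the frame of dock above 0.045 m), for 0.2 s.
At the end, for the whole second after the job is handed in: Both offcuts are in the bin and the gripper still grips the gauge: nose within 8 mm of the black dot, gauge within 0.12 rad of square to the panel, pressing on it with 2 to 7 N, all through the last second. No bystander moved 30 mm (all of step 1 and distance between probe_tip and spot below 0.008 m and angle between the z axis of gauge and the z axis of panel, either way round below 0.12 rad and angle between gauge's own z axis and vertical below 1 rad and contact force between gauge and panel between 2 and 7 N and contact force between the fingers and gauge above 2 N and distance of each of backing_plate, clay_case, cap_a, cap_b, dish, polish_bottle from where it was at the start of the episode below 0.03 m); the arm keeps its last pose, push and grip.
It fails at once if the gauge is pressed on the panel with more than 15 N (contact force between gauge and panel above 15 N).
It fails at once if a bystander is pushed 30 mm or more from its place (distance of any of backing_plate, clay_case, cap_a, cap_b, dish, polish_bottle from where it was at the start of the episode above 0.03 m).
It also fails if it takes over 72 s, if anything falls off the work surface, if the arm or the gripper's body presses on something with over 40 N, if the wrist force passes 120 N, or if a joint passes its speed limit or range.

### The arm

A 6-joint arm with a two-finger parallel gripper is mounted at the origin on the work surface. World frame = base frame: x ahead of the robot, y to its left, z up, the work surface at z = 0. Lengths are in m, angles in rad, forces in N, time in s.
With the tool pointing down it reaches from about 0.25 to 0.8 m from the base axis. Payload 8.5 kg.
Tool frame: the origin (TCP) lies on the centre line of the jaws, within the pads' length; the fingertips stand 19 mm ahead of it and the grasp point (between the pads) is the TCP; z points along the fingers, x is the direction in which the jaws open and shut, and the axes are right-handed (so a half turn about z gives the same grasp; the last joint's range is limited). The gripper opens to 85 mm and grips with 20 to 120 N. Pads are 22 mm wide; open, the fingers measure 114 mm over their backs; the gripper's body (76 mm by 85 mm) begins 54 mm behind the grasp point. The pads swing forward as they close: fully open they stand 13 mm farther back than shut.
Start: joints at [1.258, 0.238, -0.013, 1.319, 0, 1.571], TCP at [0.162, 0.499, 0.25] pointing down, gripper open.
Joint ranges: [-2.66, 2.66], [-1.03, 1.9], [-1.14, 1.46], [-1.82, 2.27], [-1.45, 1.34], [-3.14, 3.14]. Speed limits (rad/s): [2.22, 2.22, 2.79, 3.14, 3.14, 3.14].

### API

Orientations are given as a unit quaternion [x, y, z, w].
In Python, from station import * gives the robot as it stands.
- The arm moves only by the tool apply_moves, never from a script. Its argument "moves" is a list of rows, each a list of 6 numbers: the shift along the tool's x, y, z in mm, then the turn, a rotation vector about the tool's x, y, z in units of 5 degrees (1.0 is 5 degrees). A call has 1 to 8 rows; each row shifts and turns the pose as measured when the row begins, along the tool's axes as they then stand; what a row does not reach is not made up. A row lasts 1/10 s, in which the tool goes at most 50 mm and 8.59 degrees, less where a joint would pass 70% of its speed; a pose out of reach is approached as far as the arm can. A call with a gripper value outside its range is refused whole. "grip" is the gripper command: -1 is fully open, 1 is shut, values between are in proportion, set as the call begins (left out, the last holds). The fingers move at their own pace and stop on an object; "squeeze" is the grip in N (left out, the last holds). Time passes only in rows, so rows that do not move let the fingers close. It gives the time, the measured TCP pose, the force and the opening at its end, in the units of the state.
- sense(): the state, without advancing time (a new reading comes with each control period).
- grab_frame(name): name is "side" or "top" or "wrist"; returns a dict with "img" (420x560x3 uint8, red, green, blue), "camera_matrix" (3x3 intrinsics, pixels), "k1" (the pictures are not rectified: a ray, as slopes to the right and down, at radius r is drawn at 1 + k1 r^2 times it, then the intrinsics apply), "R" (3x3) and "t" (3): a world point X has camera coordinates R X + t. Camera axes: x right, y down, z forward; pixel columns grow to the right and rows downward; lengths in m; the calibration is good to about 2 mm. A picture is of the moment at which its call begins. There is no depth.
- sign_off(): hands the job in, once; it reports no verdict.
The state is a dict: "time_s": time; "joint_positions": joint angles; "joint_velocities": joint speeds; "joint_torque": joint torques, N m; "eef_pos": TCP position; "ee_rot": TCP orientation; "wrist_force": force on the tool from outside, world axes, zero at the start; "wrist_torque": the same for the moment, N m; "finger_gap": finger opening in m.
Only numpy, scipy, OpenCV 4.12 (cv2) and the standard library are available. Lean on these libraries where they do the work, as an engineer would, in place of code of your own. Each camera call takes 0.05 s, during which the arm holds its last target.

## Working session

There is one attempt and no reset: what is moved stays moved. The work goes in short steps, Python scripts to look and compute and a tool call to move; the robot and the scene stay as the last step left them, time stands still between calls to the robot, and variables do not carry over. Pictures are saved under pics/ and viewed, and the job is handed in when it is done.

Besides the shell and the picture viewer there is one more tool, called as a command line: name --pt "numbers of a row" for each row, then --argument value for the rest. apply_moves: Moves the arm, as the interface text tells. Its arguments: {"type":"object","properties":{"moves":{"type":"array","items":{"type":"array","items":{"type":"number"}}},"grip":{"type":"number"},"squeeze":{"type":"number"}},"required":["moves"]}

```bash
ls; mkdir -p pics
python3 - <<'E'
from station import *
import cv2
print(sense())
for n in("side","top","wrist"):
    f=grab_frame(n); cv2.imwrite(f"pics/{n}0.png",f["img"][:,:,::-1])
    print(n,f["camera_matrix"],f["k1"],f["R"],f["t"])
E
```

```text
pics
{'time_s': 0.0, 'joint_positions': array([ 1.25797285e+00,  2.38775490e-01, -1.42416642e-02,  1.31919948e+00,
        9.69995075e-06,  1.57077522e+00]), 'joint_velocities': array([ 0.00048041,  0.0003889 ,  0.00067168, -0.00014767, -0.00108011,
       -0.0009285 ]), 'joint_torque': array([ 2.80471031e-03, -5.38783479e+01,  3.46433651e+01,  1.87682913e-02,
        1.85845374e-04, -1.06823478e-05]), 'eef_pos': array([0.16144648, 0.49915799, 0.24968528]), 'ee_rot': array([ 8.08617825e-01,  5.88333841e-01, -5.77104916e-04,  4.13873382e-04]), 'wrist_force': array([ 0.0956576 , -0.12724784,  0.36902614]), 'wrist_torque': array([ 0.04493759, -0.05265801, -0.0027031 ]), 'finger_gap': 0.08506154652662797}
side [[449.31372474   0.         280.79830068]
 [  0.         449.31372474 209.36275377]
 [  0.           0.           1.        ]] -0.06777400358706341 [[-0.98934001 -0.14554379 -0.00483183]
 [-0.1070607   0.74944009 -0.65335867]
 [ 0.09871346 -0.64587658 -0.75703309]] [0.50519048 0.1247224  1.00332686]
top [[510.26335282   0.         287.75710599]
 [  0.         510.26335282 217.24039312]
 [  0.           0.           1.        ]] -0.16293384429119379 [[-0.01272139 -0.99989597 -0.00679802]
 [-0.98645095  0.01366183 -0.16348662]
 [ 0.16356248  0.00462614 -0.98652213]] [0.03385508 0.52413389 1.23168647]
wrist [[341.17949008   0.         283.032887  ]
 [  0.         341.17949008 207.7519072 ]
 [  0.           0.           1.        ]] -0.06567808839018795 [[ 0.30751613  0.95154196 -0.00131598]
 [ 0.9015394  -0.29091349  0.32030618]
 [ 0.30440193 -0.09968572 -0.94731316]] [-0.52525069 -0.04222443  0.3810663 ]
```

View pics/top0.png

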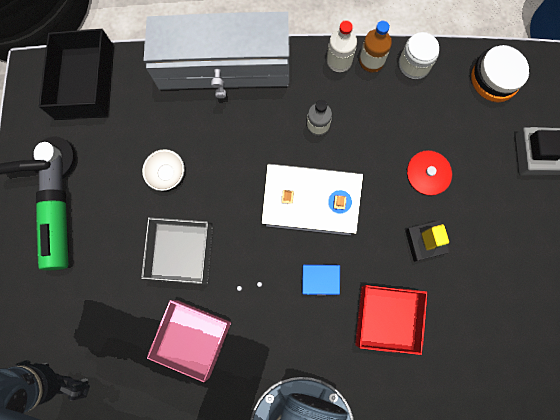

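View pics/side0.png

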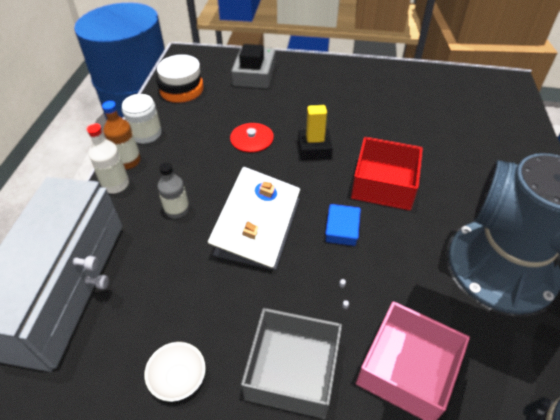

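Top: panel corners near (268,166), (363,172), (356,234), (262,226). Offcut A is at (340,202) and B at (287,197). The grey bin is at (178,250) and the dock with gauge at (428,242). I'll enlarge the parts I need.

Run:
```python
import cv2
t=cv2.imread("pics/top0.png"); s=cv2.imread("pics/side0.png")
cv2.imwrite("pics/t1.png",cv2.resize(t[155:245,250:375],None,fx=6,fy=6,interpolation=cv2.INTER_CUBIC))
cv2.imwrite("pics/t2.png",cv2.resize(t[205:275,395:460],None,fx=8,fy=8,interpolation=cv2.INTER_CUBIC))
cv2.imwrite("pics/t3.png",cv2.resize(t[205:295,130:220],None,fx=6,fy=6,interpolation=cv2.INTER_CUBIC))
cv2.imwrite("pics/s1.png",cv2.resize(s[160:275,200:305],None,fx=5,fy=5,interpolation=cv2.INTER_CUBIC))
cv2.imwrite("pics/s2.png",cv2.resize(s[95:170,285:345],None,fx=8,fy=8,interpolation=cv2.INTER_CUBIC))
```

```text
(no output)
```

View pics/t1.png

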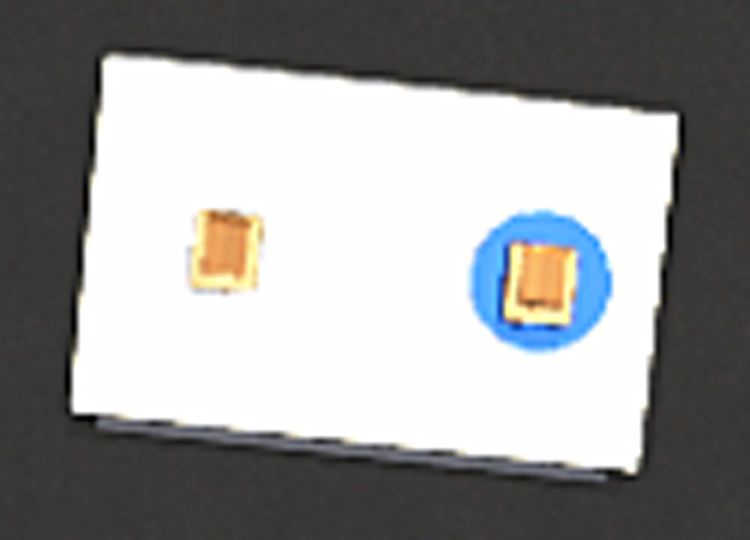

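View pics/t2.png

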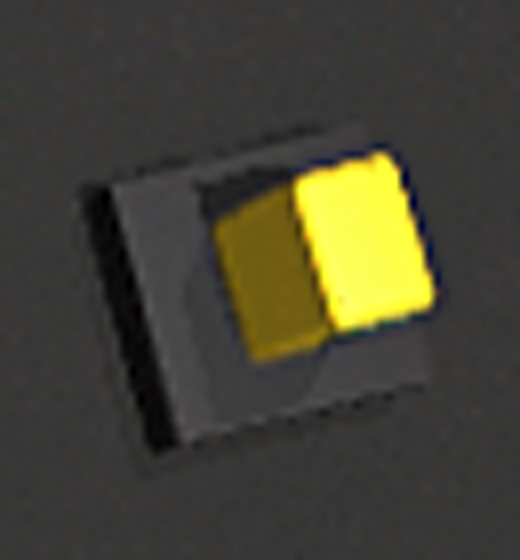

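View pics/t3.png

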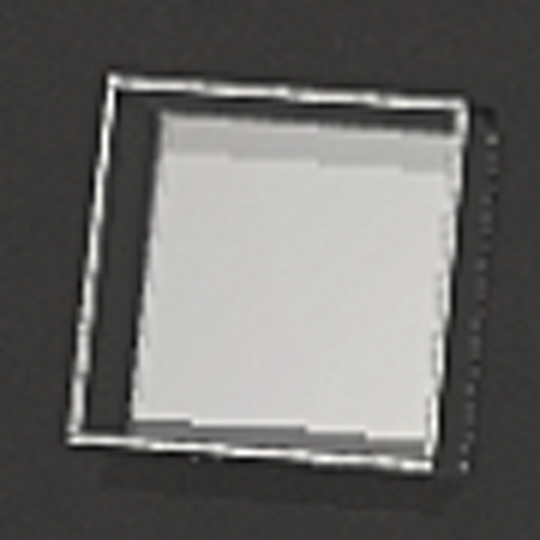

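View pics/s1.png

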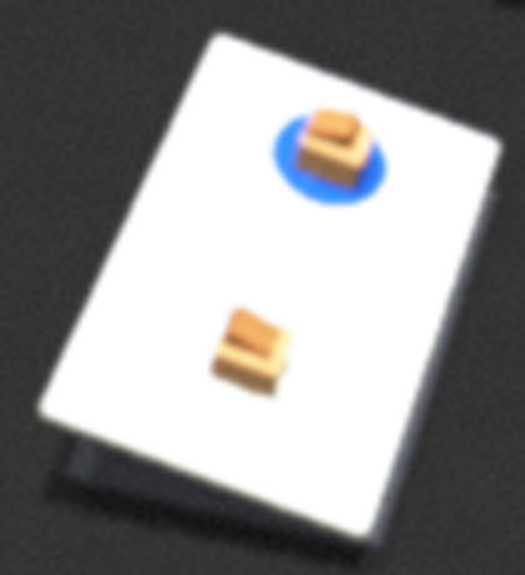

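View pics/s2.png

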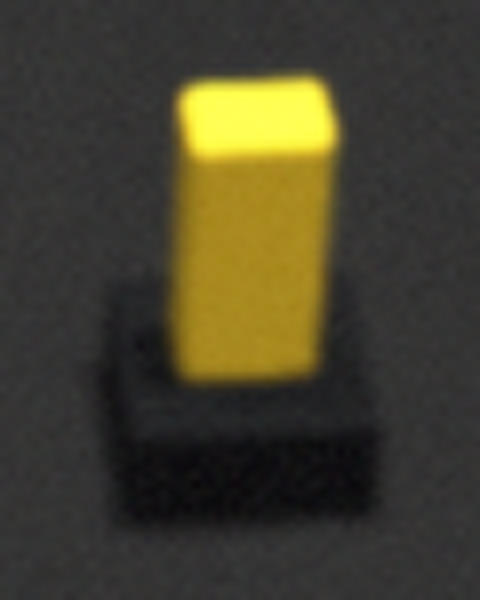

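```bash
cat > h.py <<'E'
import numpy as np, cv2
from scipy.optimize import least_squares
from scipy.spatial.transform import Rotation as Ro
import pickle,os
def proj(c,X):
    X=np.atleast_2d(X); P=X@c["R"].T+c["t"]; s=P[:,:2]/P[:,2:]
    r2=(s**2).sum(1,keepdims=True); s=s*(1+c["k1"]*r2); K=c["camera_matrix"]
    return np.c_[s[:,0]*K[0,0]+K[0,2], s[:,1]*K[1,1]+K[1,2]]
def ray(c,uv,z):
    K=c["camera_matrix"]; d=(np.array(uv,float)-[K[0,2],K[1,2]])/[K[0,0],K[1,1]]
    s=d.copy()
    for _ in range(20): s=d/(1+c["k1"]*(s@s))
    v=c["R"].T@np.r_[s,1]; o=-c["R"].T@c["t"]
    return o+v*(z-o[2])/v[2]
def cr(p,f,off): return (np.array(p,float)+.5)/f-.5+off
E
python3 - <<'E'
from station import *
from h import *
T=grab_frame("top");S=grab_frame("side")
pt=cr([(105,55),(680,115),(637,473),(72,412)],6,[250,155])
ps=cr([(218,33),(500,145),(375,537),(42,410)],5,[200,160])
L=np.array([[.075,.12,0],[.075,-.12,0],[-.075,-.12,0],[-.075,.12,0]])
def Rp(y): return Ro.from_euler("ZY",[y,-np.radians(15)]).as_matrix()
def P(p,l): return l@Rp(p[2]).T+[p[0],p[1],.05]
def fit(use):
    def f(p):
        r=[]
        if 't' in use: r.append(proj(T,P(p,L))-pt)
        if 's' in use: r.append(proj(S,P(p,L[[1,2,3,0]]))-ps)
        return np.concatenate(r).ravel()
    return least_squares(f,[.55,0,0])
for u in("t","s","ts"):
    r=fit(u); print(u,r.x,np.abs(r.fun).max(),r.cost)
p=r.x
# spots: from top and side
for c,uv in((T,cr([541,281],6,[250,155])),(S,cr([330,158],5,[200,160]))):
    X=ray(c,uv,.05); print("spot",X,(X-[p[0],p[1],.05])@Rp(p[2]))
print(Rp(p[2]))
# B block by projection: fit y
for yb in(.05,.055,.06,.065,.07,.075):
    b=np.array([[sx*.016,yb+sy*.014,z] for z in(0,.022) for sx in(1,-1) for sy in(1,-1)])
    q=(proj(T,P(p,b))-[250,155]+.5)*6-.5; q2=(proj(S,P(p,b))-[200,160]+.5)*5-.5
    print(yb,q.min(0),q.max(0),q2.min(0),q2.max(0))
# gauge
def G(p,zs): 
    l=np.array([[.023,.016],[.023,-.016],[-.023,-.016],[-.023,.016]]); c,s=np.cos(p[2]),np.sin(p[2])
    return np.c_[l@np.array([[c,s],[-s,c]])+p[:2],np.full(4,zs)]
gt=cr([(293,178),(388,152),(437,303),(338,333)],8,[395,205])
r=least_squares(lambda p:(proj(T,G(p,.14))-gt).ravel(),[.4,-.25,.3]);print("g top",r.x,r.fun)
# side: corners matching
gs=cr([(180,83),(325,76),(337,150),(195,158)],8,[285,95])
for k in range(4):
    r=least_squares(lambda p:(proj(S,np.roll(G(p,.14),k,0))-gs).ravel(),[.4,-.25,.3]);print("g side",r.x,r.cost)
dk=cr([(110,185),(182,443)],8,[395,205]); print("dock",[ray(T,u,.04) for u in dk])
bt=cr([(108,75),(468,102),(433,468),(70,442)],6,[130,205])
c=[ray(T,u,.08) for u in bt]; print("bin",c,np.mean(c,0))
E
```

```text
t [ 0.56971613 -0.03391568 -0.12100434] 0.32917473520615204 0.11017319132415346
s [ 0.56938666 -0.02979298 -0.1155524 ] 0.7583330892123286 0.8339268840172482
ts [ 0.56963741 -0.03217831 -0.11823318] 1.3455410526501055 3.327874424157927
spot [ 0.56172791 -0.10367144  0.05      ] [ 0.00055917 -0.07192699 -0.00014983]
spot [ 0.56240858 -0.10109166  0.05      ] [ 0.00091813 -0.06928493 -0.00024601]
[[ 9.59182308e-01  1.17957904e-01 -2.57012125e-01]
 [-1.13938585e-01  9.93018597e-01  3.05297520e-02]
 [ 2.58819045e-01 -1.73472348e-18  9.65925826e-01]]
0.05 [210.66838915 210.8123539 ] [287.24509975 297.59146356] [214.16870636 281.97328797] [309.69968359 382.04960756]
0.055 [198.5594354  209.59685889] [275.30502434 296.34515062] [210.63597766 290.29844851] [306.46503555 390.68149597]
0.06 [186.4533416  208.38246187] [263.36665655 295.09945502] [207.0816813  298.67573731] [303.210329   399.36683661]
0.065 [174.35029386 207.16918056] [251.43017558 293.85439576] [203.50564467 307.10558936] [299.93539863 408.10606586]
0.07 [162.25047803 205.95703267] [239.49576045 292.60999181] [199.90769372 315
[... 176 characters left out ...]
-0.32696698  0.25131299] [-0.42766188  0.26382884  0.43449926 -0.06630666  0.19732909 -0.05661651
 -0.19931121 -0.14240762]
g side [ 0.46334768 -0.32226869 -1.38717626] 16.76215031010802
g side [ 0.46330102 -0.32213209  3.36487222] 1.6822620414532987
g side [ 0.46334768 -0.32226869  1.75441381] 16.762150312500296
g side [ 0.46330102 -0.32213209  0.22327888] 1.6822620414917606
dock [array([ 0.49423574, -0.27603863,  0.04      ]), array([ 0.41258871, -0.29504542,  0.04      ])]
bin [array([0.52361432, 0.37171415, 0.08      ]), array([0.51043056, 0.22203906, 0.08      ]), array([0.36266069, 0.23473351, 0.08      ]), array([0.3735999 , 0.38341426, 0.08      ])] [0.44257637 0.30297525 0.08      ]
```

```bash
cat >> h.py <<'E'
PY=-0.118; PO=np.array([.5696,-.032,.05])
def Rpan(y=None): return Ro.from_euler("ZY",[PY if y is None else y,-np.radians(15)])
def pan(l): return PO+Rpan().apply(l)
def Rgrasp(ax,z): # tool x along ax, z along z
    z=np.array(z)/np.linalg.norm(z); x=np.array(ax,float); x-=z*(x@z); x/=np.linalg.norm(x)
    return Ro.from_matrix(np.c_[x,np.cross(z,x),z])
def plan(pos,R,step=45,ang=7.5,s=None):
    from station import sense
    s=s or sense(); p=np.array(s["eef_pos"]); q=Ro.from_quat(s["ee_rot"])
    rv=(q.inv()*R).as_rotvec(); d=np.array(pos)-p
    n=max(1,int(np.ceil(max(np.linalg.norm(d)*1000/step,np.degrees(np.linalg.norm(rv))/ang))))
    print("from",p.round(4),"dist",np.linalg.norm(d).round(4),"n",n)
    for i in range(n):
        qi=q*Ro.from_rotvec(rv*i/n)
        t=qi.inv().apply(d/n)*1000; r=np.degrees(rv/n)/5
        print(np.r_[t.round(1),r.round(2)].tolist())
def down_pan():
    R=Rpan().as_matrix(); return Rgrasp(R[:,1],-R[:,2])
E
python3 - <<'E'
from h import *
print(pan([0,.058,.1]))
plan(pan([0,.058,.13]),down_pan())
E
```

```text
[0.5507262  0.02864365 0.14659258]
from [0.1615 0.4994 0.25  ] dist 0.6098 n 14
[-23.5, 36.3, 5.3, -0.21, 0.02, -0.16]
[-24.0, 35.8, 6.0, -0.21, 0.02, -0.16]
[-24.6, 35.4, 6.6, -0.21, 0.02, -0.16]
[-25.1, 34.9, 7.2, -0.21, 0.02, -0.16]
[-25.5, 34.4, 7.8, -0.21, 0.02, -0.16]
[-26.0, 33.9, 8.4, -0.21, 0.02, -0.16]
[-26.5, 33.4, 9.0, -0.21, 0.02, -0.16]
[-27.0, 32.8, 9.5, -0.21, 0.02, -0.16]
[-27.5, 32.3, 10.1, -0.21, 0.02, -0.16]
[-27.9, 31.7, 10.6, -0.21, 0.02, -0.16]
[-28.4, 31.1, 11.2, -0.21, 0.02, -0.16]
[-28.8, 30.5, 11.7, -0.21, 0.02, -0.16]
[-29.3, 29.9, 12.2, -0.21, 0.02, -0.16]
[-29.7, 29.2, 12.7, -0.21, 0.02, -0.16]
```

apply_moves --pt "-23 36 5 -0.2 0 -0.16" --pt "-24 36 6 -0.2 0 -0.16" --pt "-25 35 6 -0.2 0 -0.16" --pt "-25 35 7 -0.2 0 -0.16" --pt "-26 34 8 -0.2 0 -0.16" --pt "-26 34 8 -0.2 0 -0.16" --pt "-26 33 9 -0.2 0 -0.16" --pt "-27 33 9 -0.2 0 -0.16" --grip -0.2

```text
time_s: 1.05
eef_pos: [0.3842, 0.2267, 0.2076]
ee_rot: [0.768, 0.636, 0.043, 0.058]
wrist_force: [0.1, 1.0, -0.0]
finger_gap: 0.0512
```

Run:
```python
from h import *
plan(pan([0,.058,.13]),down_pan())
```

```text
from [0.3842 0.2267 0.2076] dist 0.2551 n 6
[-27.3, 31.0, 10.1, -0.22, 0.04, -0.13]
[-27.7, 30.5, 10.6, -0.22, 0.04, -0.13]
[-28.0, 30.0, 11.1, -0.22, 0.04, -0.13]
[-28.4, 29.4, 11.6, -0.22, 0.04, -0.13]
[-28.8, 28.9, 12.1, -0.22, 0.04, -0.13]
[-29.1, 28.3, 12.5, -0.22, 0.04, -0.13]
```

apply_moves --pt "-27 31 10 -0.22 0.04 -0.13" --pt "-28 30 10 -0.22 0.04 -0.13" --pt "-28 30 11 -0.22 0.04 -0.13" --pt "-28 30 11 -0.22 0.04 -0.13" --pt "-29 29 12 -0.22 0.04 -0.13" --pt "-29 29 12 -0.22 0.04 -0.13" --pt "0 0 0 0 0 0"

```text
time_s: 1.75
eef_pos: [0.5511, 0.0165, 0.1776]
ee_rot: [0.741, 0.658, 0.088, 0.101]
wrist_force: [-0.4, 0.2, 0.9]
finger_gap: 0.0512
```

Run:
```python
from station import *
from h import *
f=grab_frame("wrist"); cv2.imwrite("pics/w1.png",f["img"][:,:,::-1]); np.savez("w1.npz",**{k:f[k] for k in("camera_matrix","k1","R","t")})
plan(pan([0,.058,.13]),down_pan())
```

```text
from [0.5496 0.0178 0.1775] dist 0.0136 n 1
[10.9, -8.2, -0.3, 0.05, 0.02, 0.0]
```

View pics/w1.png

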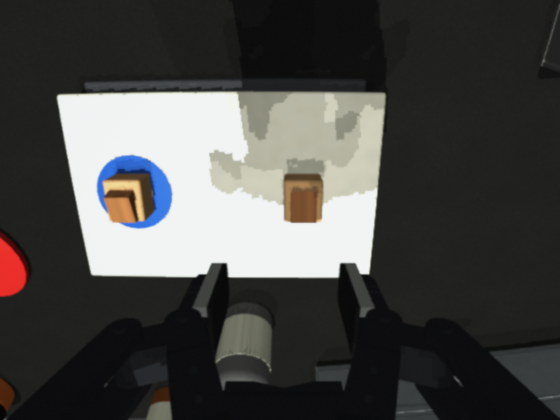

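Wrist: the panel corners are (58,93), (385,92), (370,277) and (91,277). The ring is centred near (134,191), A at about (127,197) and B at about (303,198). The fingers straddle the right place. Next I'll refine with this view.

Run:
```python
from h import *
im=cv2.imread("pics/w1.png")
cv2.imwrite("pics/w1a.png",cv2.resize(im[140:245,80:185],None,fx=5,fy=5,interpolation=cv2.INTER_CUBIC))
cv2.imwrite("pics/w1b.png",cv2.resize(im[155:240,260:345],None,fx=6,fy=6,interpolation=cv2.INTER_CUBIC))
W=dict(np.load("w1.npz"))
L=np.array([[-.075,-.12,0],[-.075,.12,0],[.075,.12,0],[.075,-.12,0]])
w=np.array([(58,93),(385,92),(370,277),(91,277)],float)
def P(p,l): return Rpan(p[2]).apply(l)+[p[0],p[1],.05]
r=least_squares(lambda p:(proj(W,P(p,L))-w).ravel(),[.57,-.03,-.12]);print(r.x,r.fun)
import math
hsv=cv2.cvtColor(im,cv2.COLOR_BGR2HSV)
m=cv2.inRange(hsv,(100,120,50),(125,255,255)); m[:, 200:]=0
c,_=cv2.findContours(m,cv2.RETR_EXTERNAL,cv2.CHAIN_APPROX_NONE)
k=max(c,key=cv2.contourArea); e=cv2.fitEllipse(cv2.convexHull(k)); print(e)
X=ray(W,e[0],.05);print(X,Rpan(r.x[2]).inv().apply(X-[r.x[0],r.x[1],.05]))
b=np.array([[sx*.016,.058+sy*.014,z] for z in(0,.022) for sx in(1,-1) for sy in(1,-1)])
print(proj(W,P(r.x,b)))
```

```text
[ 0.57183122 -0.03192101 -0.11904167] [-1.90526447  1.42421081  1.84760445 -0.05559809 -0.40792923  0.44538345
  0.39628852 -1.43137131]
((133.9579620361328, 191.34548950195312), (67.67615509033203, 77.95194244384766), 130.3326873779297)
[ 0.56237408 -0.10182334  0.05      ] [-0.00105146 -0.07053076  0.00028174]
[[315.68264214 212.14718519]
 [280.22505007 212.07677332]
 [317.03414619 172.50162099]
 [280.17351569 172.40958002]
 [318.3430185  222.36262222]
 [279.92560693 222.29191536]
 [319.9423969  179.69303589]
 [279.85531218 179.59501171]]
```

View pics/w1b.png

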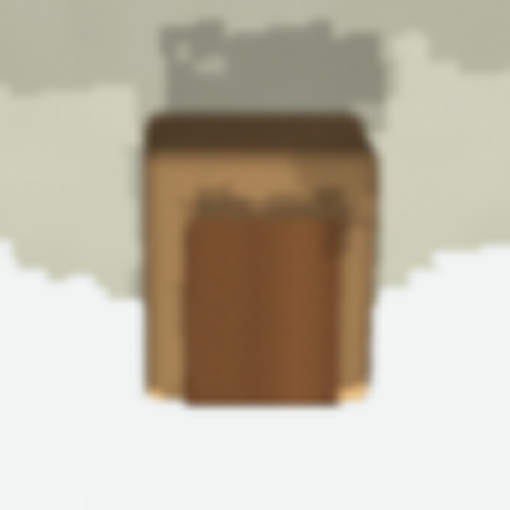

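Run:
```python
from h import *
plan(pan([0,.0605,.07]),down_pan(),step=30)
```

```text
from [0.5496 0.0178 0.1775] dist 0.0618 n 3
[4.5, -2.8, 19.9, 0.02, 0.01, 0.0]
[4.5, -2.8, 19.9, 0.02, 0.01, 0.0]
[4.5, -2.8, 19.9, 0.02, 0.01, 0.0]
```

apply_moves --pt "5 -3 20 0.02 0 0" --pt "5 -3 20 0.02 0 0" --pt "4 -3 15 0 0 0" --pt "0 0 0 0 0 0"

```text
time_s: 2.2
eef_pos: [0.5556, 0.0329, 0.1211]
ee_rot: [0.741, 0.658, 0.086, 0.098]
wrist_force: [-0.1, 0.3, -0.8]
finger_gap: 0.0513
```

Run:
```python
from h import *
plan(pan([0,.0605,.028]),down_pan(),step=15)
```

```text
from [0.5556 0.0329 0.1211] dist 0.0464 n 4
[-0.6, 0.6, 11.6, -0.0, 0.0, -0.0]
[-0.6, 0.6, 11.6, -0.0, 0.0, -0.0]
[-0.6, 0.6, 11.6, -0.0, 0.0, -0.0]
[-0.6, 0.6, 11.6, -0.0, 0.0, -0.0]
```

apply_moves --pt "-1 1 12 0 0 0" --pt "-1 1 12 0 0 0" --pt "0 0 10 0 0 0" --pt "0 0 7 0 0 0" --pt "0 0 2 0 0 0" --pt "0 0 0 0 0 0"

```text
time_s: 2.8
eef_pos: [0.5696, 0.0303, 0.0785]
ee_rot: [0.741, 0.659, 0.087, 0.098]
wrist_force: [0.3, 0.1, -0.3]
finger_gap: 0.0514
```

apply_moves --pt "0 0 0 0 0 0" --pt "0 0 0 0 0 0" --pt "0 0 0 0 0 0" --pt "0 0 0 0 0 0" --pt "0 0 0 0 0 0" --grip 1 --squeeze 25

```text
time_s: 3.3
eef_pos: [0.57, 0.0302, 0.0799]
ee_rot: [0.741, 0.659, 0.088, 0.099]
wrist_force: [0.1, -0.3, -1.4]
finger_gap: 0.0275
```

Run:
```python
from h import *
from station import *
s=sense();print(Rpan().inv().apply(s["eef_pos"]-PO))
f=grab_frame("wrist"); cv2.imwrite("pics/w2.png",f["img"][:,:,::-1])
```

```text
[0.00106823 0.06179827 0.03063314]
```

View pics/w2.png

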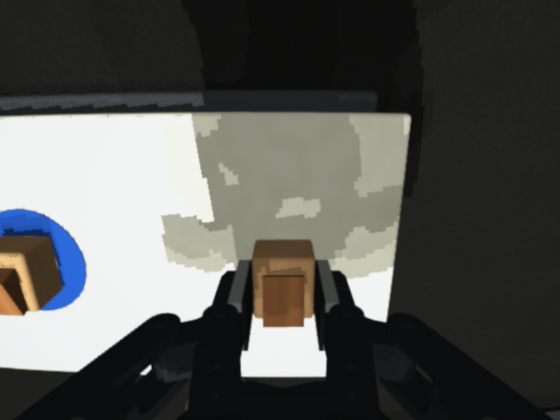

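B is held between the pads at (284,275), with the gap at 27.5 mm. Now I'll lift it.

apply_moves --pt "0 0 -25 0 0 0" --pt "0 0 -35 0 0 0" --pt "0 0 -35 0 0 0"

```text
time_s: 3.65
eef_pos: [0.5423, 0.0328, 0.169]
ee_rot: [0.741, 0.659, 0.084, 0.096]
wrist_force: [0.9, -0.4, -0.6]
finger_gap: 0.0276
```

```bash
cat >> h.py <<'E'
BIN=np.array([.4425,.304,0]); BY=np.arctan2(.5104-.5236,-(.2220-.3717))
BY=-0.086
Rb=Ro.from_euler("z",BY).as_matrix()
E
python3 - <<'E'
from h import *
plan(BIN+Rb@[0.035,0,.19],Rgrasp(Rb[:,1],[0,0,-1]))
E
```

```text
from [0.5423 0.0328 0.169 ] dist 0.2767 n 7
[36.9, -12.5, -6.4, 0.42, 0.01, -0.05]
[37.0, -12.6, -6.0, 0.42, 0.01, -0.05]
[37.1, -12.6, -5.5, 0.42, 0.01, -0.05]
[37.1, -12.6, -5.0, 0.42, 0.01, -0.05]
[37.2, -12.6, -4.5, 0.42, 0.01, -0.05]
[37.3, -12.6, -4.0, 0.42, 0.01, -0.05]
[37.3, -12.6, -3.5, 0.42, 0.01, -0.05]
```

apply_moves --pt "37 -13 -6 0.42 0 -0.05" --pt "37 -13 -6 0.42 0 -0.05" --pt "37 -13 -6 0.42 0 -0.05" --pt "37 -13 -5 0.42 0 -0.05" --pt "37 -13 -4 0.42 0 -0.05" --pt "37 -12 -4 0.42 0 -0.05" --pt "30 -8 -3 0.35 0 -0.05" --pt "0 0 0 0 0 0"

```text
time_s: 4.45
eef_pos: [0.4799, 0.3025, 0.1968]
ee_rot: [0.738, 0.674, 0.001, 0.004]
wrist_force: [1.0, -0.3, -0.9]
finger_gap: 0.027
```

Run:
```python
from h import *
plan(BIN+Rb@[0.035,0,.062],Rgrasp(Rb[:,1],[0,0,-1]),step=35)
```

```text
from [0.4799 0.3025 0.1968] dist 0.1348 n 4
[-0.3, -0.8, 33.7, 0.02, 0.01, -0.01]
[-0.4, -0.8, 33.7, 0.02, 0.01, -0.01]
[-0.4, -0.7, 33.7, 0.02, 0.01, -0.01]
[-0.4, -0.7, 33.7, 0.02, 0.01, -0.01]
```

apply_moves --pt "0 -1 33 0 0 0" --pt "0 -1 33 0 0 0" --pt "0 -1 33 0 0 0" --pt "0 0 20 0 0 0" --pt "0 0 8 0 0 0" --pt "0 0 0 0 0 0"

```text
time_s: 5.05
eef_pos: [0.4788, 0.3016, 0.0664]
ee_rot: [0.738, 0.675, 0.003, 0.005]
wrist_force: [-0.2, 0.4, -0.5]
finger_gap: 0.0273
```

apply_moves --pt "0 0 0 0 0 0" --pt "0 0 0 0 0 0" --pt "0 0 0 0 0 0" --grip -0.2

```text
time_s: 5.35
eef_pos: [0.4805, 0.3019, 0.0693]
ee_rot: [0.738, 0.675, 0.005, 0.006]
wrist_force: [-0.8, 1.0, 0.6]
finger_gap: 0.0514
```

apply_moves --pt "0 0 -30 0 0 0" --pt "0 0 -40 0 0 0" --pt "0 0 -40 0 0 0" --pt "0 0 -20 0 0 0"

```text
time_s: 5.75
eef_pos: [0.4777, 0.3015, 0.2038]
ee_rot: [0.738, 0.675, 0.004, 0.006]
wrist_force: [-0.6, 0.1, 0.0]
finger_gap: 0.0513
```

Run:
```python
from h import *
from station import *
f=grab_frame("wrist"); cv2.imwrite("pics/w3.png",f["img"][:,:,::-1])
plan(pan([0,-.0705,.09]),down_pan())
```

```text
from [0.4785 0.302  0.2063] dist 0.4116 n 10
[-39.4, 9.4, 7.1, -0.28, -0.01, 0.03]
[-39.4, 9.4, 7.3, -0.28, -0.01, 0.03]
[-39.4, 9.3, 7.6, -0.28, -0.01, 0.03]
[-39.3, 9.2, 7.8, -0.28, -0.01, 0.03]
[-39.3, 9.1, 8.0, -0.28, -0.01, 0.03]
[-39.3, 9.0, 8.3, -0.28, -0.01, 0.03]
[-39.3, 8.9, 8.5, -0.28, -0.01, 0.03]
[-39.2, 8.8, 8.8, -0.28, -0.01, 0.03]
[-39.2, 8.7, 9.0, -0.28, -0.01, 0.03]
[-39.2, 8.6, 9.2, -0.28, -0.01, 0.03]
```

View pics/w3.png

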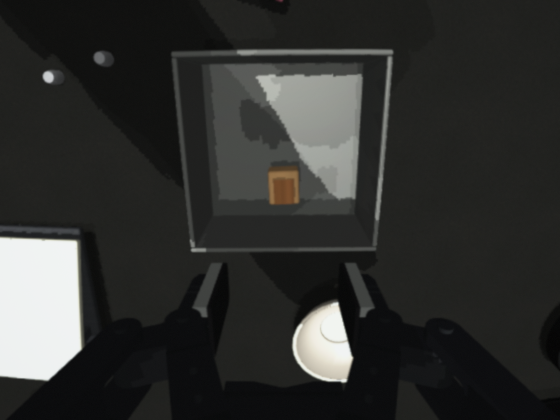

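B lies upright in the grey bin at (284,186). Next is A.

apply_moves --pt "-39 9 5 -0.28 0 0.03" --pt "-39 9 5 -0.28 0 0.03" --pt "-39 9 6 -0.28 0 0.03" --pt "-39 9 7 -0.28 0 0.03" --pt "-39 9 8 -0.28 0 0.03" --pt "-39 9 8 -0.28 0 0.03" --pt "-39 9 8 -0.28 0 0.03" --pt "-39 9 8 -0.28 0 0.03"

```text
time_s: 6.6
eef_pos: [0.5319, -0.0205, 0.1657]
ee_rot: [0.738, 0.665, 0.084, 0.085]
wrist_force: [0.9, 0.8, -1.1]
finger_gap: 0.0514
```

Run:
```python
from h import *
plan(pan([0,-.0705,.08]),down_pan())
```

```text
from [ 0.5319 -0.0205  0.1657] dist 0.0884 n 2
[-39.1, 3.7, 20.3, -0.13, -0.08, 0.07]
[-38.9, 3.7, 20.6, -0.13, -0.08, 0.07]
```

apply_moves --pt "-39 4 12 -0.13 -0.08 0.07" --pt "-30 4 12 -0.13 -0.08 0.07" --pt "0 0 0 0 0 0" --pt "0 0 0 0 0 0"

```text
time_s: 7.0
eef_pos: [0.5385, -0.0982, 0.1455]
ee_rot: [0.743, 0.656, 0.088, 0.101]
wrist_force: [0.4, -0.1, 0.5]
finger_gap: 0.0515
```

Run:
```python
from h import *
from station import *
f=grab_frame("wrist"); cv2.imwrite("pics/w4.png",f["img"][:,:,::-1])
np.savez("w4.npz",**{k:f[k] for k in("camera_matrix","k1","R","t")})
plan(pan([0,-.0705,.028]),down_pan(),step=15)
P=lambda l:Rpan(-.119).apply(l)+[.5705,-.032,.05]
b=np.array([[sx*.016,-.0705+sy*.014,z] for z in(0,.022) for sx in(1,-1) for sy in(1,-1)])
print(proj(f,P(b)).round(1))
```

```text
from [ 0.5385 -0.0979  0.1456] dist 0.0704 n 5
[-0.2, -0.6, 14.1, 0.01, 0.01, -0.01]
[-0.3, -0.6, 14.1, 0.01, 0.01, -0.01]
[-0.3, -0.5, 14.1, 0.01, 0.01, -0.01]
[-0.3, -0.5, 14.1, 0.01, 0.01, -0.01]
[-0.3, -0.5, 14.1, 0.01, 0.01, -0.01]
[[300.8 235.1]
 [261.2 235.2]
 [301.3 191.7]
 [260.  191.8]
 [302.3 248.8]
 [259.1 248.9]
 [303.1 201.7]
 [257.6 201.9]]
```

View pics/w4.png

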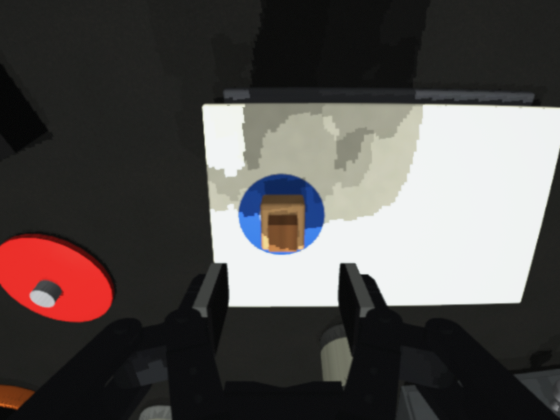

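A is at (283,223) inside the ring centred at (282,214), and the jaws are centred on it.

apply_moves --pt "0 -1 15 0 0 0" --pt "0 -1 15 0 0 0" --pt "0 -1 14 0 0 0" --pt "0 0 12 0 0 0" --pt "0 0 8 0 0 0" --pt "0 0 2 0 0 0" --pt "0 0 0 0 0 0"

```text
time_s: 7.75
eef_pos: [0.557, -0.0938, 0.0832]
ee_rot: [0.74, 0.659, 0.091, 0.102]
wrist_force: [0.2, 0.0, 1.0]
finger_gap: 0.0514
```

Run:
```python
from h import *
plan(pan([0,-.069,.028]),down_pan(),step=15)
```

```text
from [ 0.557  -0.0938  0.0832] dist 0.0089 n 1
[-6.2, -3.6, 5.4, 0.15, -0.0, 0.03]
```

apply_moves --pt "-6 -3 3 0.15 0 0.03" --pt "0 0 2 0 0 0" --pt "0 0 0 0 0 0"

```text
time_s: 8.05
eef_pos: [0.5551, -0.1001, 0.0783]
ee_rot: [0.741, 0.658, 0.087, 0.098]
wrist_force: [-0.1, -0.0, 0.2]
finger_gap: 0.0512
```

Run:
```python
from h import *
plan(pan([0,-.069,.028]),down_pan(),step=15)
```

```text
from [ 0.5551 -0.1001  0.0783] dist 0.0016 n 1
[0.3, -1.2, 1.0, 0.0, -0.0, -0.0]
```

apply_moves --pt "0 0 0 0 0 0" --pt "0 0 0 0 0 0" --pt "0 0 0 0 0 0" --pt "0 0 0 0 0 0" --pt "0 0 0 0 0 0" --grip 1

```text
time_s: 8.55
eef_pos: [0.5553, -0.1004, 0.0791]
ee_rot: [0.741, 0.658, 0.087, 0.098]
wrist_force: [-0.5, 0.3, -0.7]
finger_gap: 0.0274
```

apply_moves --pt "0 0 -25 0 0 0" --pt "0 0 -35 0 0 0" --pt "0 0 -35 0 0 0"

```text
time_s: 8.85
eef_pos: [0.5276, -0.0968, 0.168]
ee_rot: [0.742, 0.659, 0.084, 0.094]
wrist_force: [0.5, -0.2, 0.2]
finger_gap: 0.0274
```

Run:
```python
from h import *
plan(BIN+Rb@[-0.03,0,.2],Rgrasp(Rb[:,1],[0,0,-1]))
```

```text
from [ 0.5276 -0.0968  0.168 ] dist 0.4207 n 10
[38.7, -14.9, -7.1, 0.29, 0.0, -0.04]
[38.8, -14.9, -6.7, 0.29, 0.0, -0.04]
[38.8, -15.0, -6.3, 0.29, 0.0, -0.04]
[38.9, -15.0, -6.0, 0.29, 0.0, -0.04]
[38.9, -15.0, -5.6, 0.29, 0.0, -0.04]
[39.0, -15.0, -5.2, 0.29, 0.0, -0.04]
[39.0, -15.0, -4.8, 0.29, 0.0, -0.04]
[39.1, -15.0, -4.4, 0.29, 0.0, -0.04]
[39.1, -15.0, -4.0, 0.29, 0.0, -0.04]
[39.2, -15.0, -3.6, 0.29, 0.0, -0.04]
```

apply_moves --pt "38 -15 -7 0.29 0 -0.04" --pt "38 -15 -7 0.29 0 -0.04" --pt "39 -15 -6 0.29 0 -0.04" --pt "39 -15 -6 0.29 0 -0.04" --pt "39 -15 -6 0.29 0 -0.04" --pt "39 -15 -5 0.29 0 -0.04" --pt "39 -15 -5 0.29 0 -0.04" --pt "39 -15 -4 0.29 0 -0.04"

```text
time_s: 9.65
eef_pos: [0.4353, 0.2315, 0.2005]
ee_rot: [0.741, 0.671, 0.018, 0.023]
wrist_force: [0.9, 0.7, -0.5]
finger_gap: 0.0272
```

apply_moves --pt "39 -15 -4 0.29 0 -0.04" --pt "30 -12 -4 0.25 0 -0.04" --pt "0 0 0 0 0 0" --pt "0 0 0 0 0 0"

```text
time_s: 10.05
eef_pos: [0.4124, 0.3111, 0.207]
ee_rot: [0.737, 0.676, 0.001, 0.004]
wrist_force: [0.0, 0.3, -0.9]
finger_gap: 0.0274
```

Run:
```python
from h import *
plan(BIN+Rb@[-0.03,0,.068],Rgrasp(Rb[:,1],[0,0,-1]),step=35)
```

```text
from [0.4124 0.3111 0.207 ] dist 0.139 n 4
[-1.0, -0.1, 34.7, 0.02, 0.01, -0.0]
[-1.0, -0.1, 34.7, 0.02, 0.01, -0.0]
[-1.0, -0.0, 34.7, 0.02, 0.01, -0.0]
[-1.1, 0.1, 34.7, 0.02, 0.01, -0.0]
```

apply_moves --pt "-1 0 34 0 0 0" --pt "-1 0 34 0 0 0" --pt "-1 0 34 0 0 0" --pt "-1 0 20 0 0 0" --pt "0 0 8 0 0 0" --pt "0 0 0 0 0 0"

```text
time_s: 10.65
eef_pos: [0.4151, 0.302, 0.0741]
ee_rot: [0.739, 0.674, 0.003, 0.005]
wrist_force: [-0.2, -0.5, 0.5]
finger_gap: 0.0273
```

apply_moves --pt "0 0 0 0 0 0" --pt "0 0 0 0 0 0" --pt "0 0 0 0 0 0" --grip -0.2

```text
time_s: 10.95
eef_pos: [0.4168, 0.3021, 0.0769]
ee_rot: [0.739, 0.674, 0.005, 0.006]
wrist_force: [0.5, 0.4, 0.4]
finger_gap: 0.0512
```

apply_moves --pt "0 0 -30 0 0 0" --pt "0 0 -40 0 0 0" --pt "0 0 -40 0 0 0" --pt "0 0 -30 0 0 0"

```text
time_s: 11.35
eef_pos: [0.4132, 0.3016, 0.2206]
ee_rot: [0.739, 0.674, 0.004, 0.005]
wrist_force: [0.6, 0.7, -0.3]
finger_gap: 0.0507
```

Run:
```python
from h import *
from station import *
f=grab_frame("wrist"); cv2.imwrite("pics/w5.png",f["img"][:,:,::-1])
f=grab_frame("top"); cv2.imwrite("pics/top1.png",f["img"][:,:,::-1])
f=grab_frame("side"); cv2.imwrite("pics/side1.png",f["img"][:,:,::-1])
t=cv2.imread("pics/top1.png"); cv2.imwrite("pics/t4.png",cv2.resize(t[155:245,250:375],None,fx=6,fy=6,interpolation=cv2.INTER_CUBIC))
s=cv2.imread("pics/side1.png");cv2.imwrite("pics/s4.png",cv2.resize(s[160:275,200:305],None,fx=5,fy=5,interpolation=cv2.INTER_CUBIC))
```

```text
(no output)
```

View pics/w5.png

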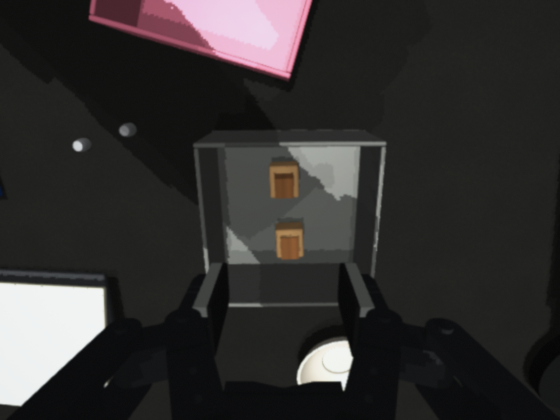

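View pics/t4.png

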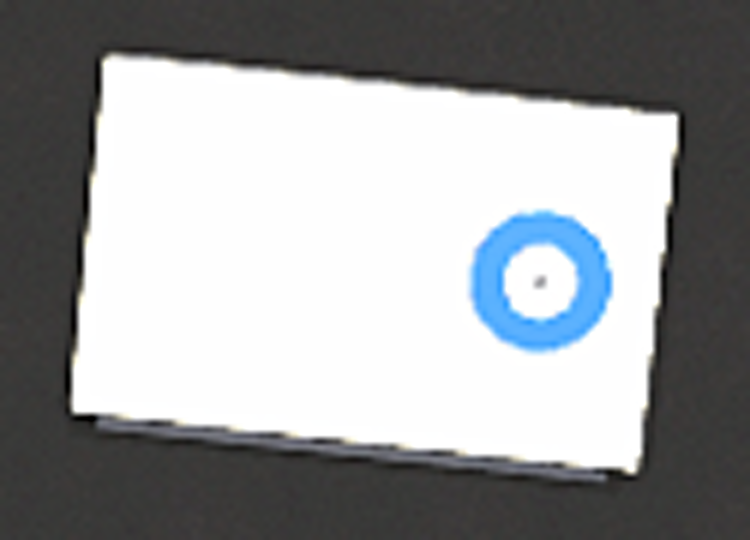

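View pics/s4.png

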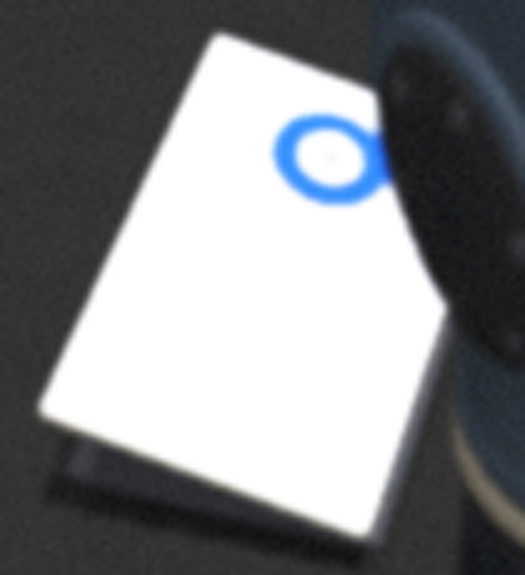

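Both offcuts lie in the bin, at (284,181) and (290,241). The black dot shows at (540,281) in the top crop and (331,158) in the side crop, which agrees with the earlier spot estimate. Next is the gauge.

```bash
cat >> h.py <<'E'
GA=np.array([.4628,-.3245,0]); GY=.24
Rg=Rgrasp([-np.sin(GY),np.cos(GY),0],[0,0,-1])
E
python3 - <<'E'
from h import *
plan(GA+[0,0,.26],Rg)
E
```

```text
from [0.414  0.3022 0.2203] dist 0.6298 n 14
[-44.3, 7.6, -2.7, 0.01, 0.0, -0.27]
[-44.4, 6.6, -2.7, 0.01, 0.0, -0.27]
[-44.6, 5.5, -2.7, 0.01, 0.0, -0.27]
[-44.7, 4.4, -2.8, 0.01, 0.0, -0.27]
[-44.8, 3.4, -2.8, 0.01, 0.0, -0.27]
[-44.8, 2.3, -2.8, 0.01, 0.0, -0.27]
[-44.9, 1.2, -2.8, 0.01, 0.0, -0.27]
[-44.9, 0.2, -2.8, 0.01, 0.0, -0.27]
[-44.9, -0.9, -2.8, 0.01, 0.0, -0.27]
[-44.9, -2.0, -2.8, 0.01, 0.0, -0.27]
[-44.8, -3.0, -2.8, 0.01, 0.0, -0.27]
[-44.7, -4.1, -2.8, 0.01, 0.0, -0.27]
[-44.6, -5.1, -2.8, 0.01, 0.0, -0.27]
[-44.5, -6.2, -2.8, 0.01, 0.0, -0.27]
```

apply_moves --pt "-44 8 -5 0 0 -0.27" --pt "-44 7 -5 0 0 -0.27" --pt "-44 6 -4 0 0 -0.27" --pt "-45 4 -4 0 0 -0.27" --pt "-45 3 -4 0 0 -0.27" --pt "-45 2 -3 0 0 -0.27" --pt "-45 1 -3 0 0 -0.27" --pt "-45 0 -3 0 0 -0.27" --grip -0.5

```text
time_s: 12.3
eef_pos: [0.4417, -0.0626, 0.248]
ee_rot: [0.665, 0.747, 0.004, 0.005]
wrist_force: [2.2, -0.7, -0.0]
finger_gap: 0.064
```

Run:
```python
from h import *
plan(GA+[0,0,.25],Rg)
```

```text
from [ 0.4417 -0.0626  0.248 ] dist 0.2627 n 6
[-43.8, -1.6, -0.2, 0.02, 0.01, -0.24]
[-43.7, -2.5, -0.3, 0.02, 0.01, -0.24]
[-43.7, -3.4, -0.3, 0.02, 0.01, -0.24]
[-43.6, -4.3, -0.3, 0.02, 0.01, -0.24]
[-43.5, -5.2, -0.3, 0.02, 0.01, -0.24]
[-43.4, -6.1, -0.3, 0.02, 0.01, -0.24]
```

apply_moves --pt "-44 -2 0 0 0 -0.24" --pt "-44 -2 0 0 0 -0.24" --pt "-43 -3 0 0 0 -0.24" --pt "-43 -4 0 0 0 -0.24" --pt "-43 -5 0 0 0 -0.24" --pt "-33 -5 0 0 0 -0.2" --pt "0 0 0 0 0 0" --pt "0 0 0 0 0 0"

```text
time_s: 13.1
eef_pos: [0.4591, -0.3284, 0.2416]
ee_rot: [0.618, 0.786, 0.003, 0.002]
wrist_force: [0.0, 0.8, -0.0]
finger_gap: 0.0642
```

Run:
```python
from h import *
from station import *
f=grab_frame("wrist"); cv2.imwrite("pics/w6.png",f["img"][:,:,::-1])
np.savez("w6.npz",**{k:f[k] for k in("camera_matrix","k1","R","t")})
l=np.array([[.023,.016],[.023,-.016],[-.023,-.016],[-.023,.016]]); c,s=np.cos(GY),np.sin(GY)
for z in(.14,.04): print(proj(f,np.c_[l@np.array([[c,s],[-s,c]])+GA[:2],np.full(4,z)]).round(1).tolist())
plan(GA+[0,0,.16],Rg)
```

```text
[[308.1, 249.4], [264.3, 249.5], [262.9, 188.8], [309.6, 188.7]]
[[301.2, 205.5], [269.4, 205.5], [268.7, 160.3], [301.9, 160.2]]
from [ 0.4592 -0.3281  0.2416] dist 0.0817 n 2
[1.3, 1.9, 40.8, 0.04, 0.0, -0.01]
[1.3, 2.1, 40.8, 0.04, 0.0, -0.01]
```

View pics/w6.png

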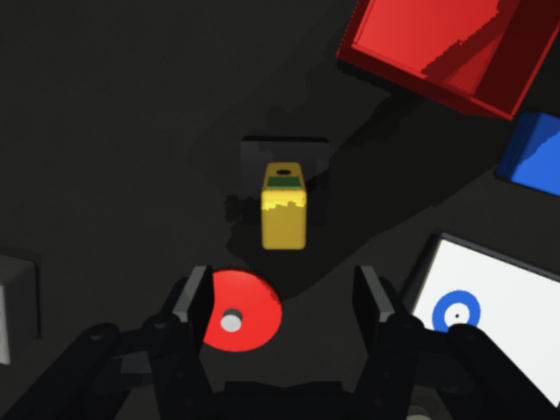

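The gauge top spans x 262–307 and y 190–249, within about 1 mm of the prediction. The dot is at (457,316). Going down.

apply_moves --pt "1 2 30 0.04 0 0" --pt "0 2 30 0.04 0 0" --pt "0 0 20 0 0 0" --pt "0 0 0 0 0 0"

```text
time_s: 13.55
eef_pos: [0.4635, -0.3214, 0.1599]
ee_rot: [0.617, 0.787, 0.0, 0.001]
wrist_force: [-0.1, 1.0, -0.5]
finger_gap: 0.0641
```

Run:
```python
from h import *
plan(GA+[0,0,.108],Rg,15)
W=dict(np.load("w6.npz")); print(ray(W,[457,316],.05))
```

```text
from [ 0.4635 -0.3214  0.1599] dist 0.052 n 4
[-0.7, -0.4, 13.0, 0.0, 0.0, 0.01]
[-0.7, -0.4, 13.0, 0.0, 0.0, 0.01]
[-0.7, -0.4, 13.0, 0.0, 0.0, 0.01]
[-0.7, -0.4, 13.0, 0.0, 0.0, 0.01]
[ 0.56413692 -0.1000443   0.05      ]
```

apply_moves --pt "-1 0 15 0 0 0" --pt "-1 -1 15 0 0 0" --pt "-1 0 12 0 0 0" --pt "0 0 6 0 0 0" --pt "0 0 0 0 0 0"

```text
time_s: 14.05
eef_pos: [0.4653, -0.3213, 0.1147]
ee_rot: [0.615, 0.789, 0.001, 0.002]
wrist_force: [0.2, 0.1, -0.4]
finger_gap: 0.0641
```

apply_moves --pt "0 0 0 0 0 0" --pt "0 0 0 0 0 0" --pt "0 0 0 0 0 0" --pt "0 0 0 0 0 0" --pt "0 0 0 0 0 0" --pt "0 0 0 0 0 0" --grip 1 --squeeze 45

```text
time_s: 14.65
eef_pos: [0.4661, -0.3217, 0.1169]
ee_rot: [0.615, 0.789, 0.001, 0.004]
wrist_force: [1.1, 0.1, -2.8]
finger_gap: 0.0317
```

Run:
```python
from h import *
from station import *
print(sense())
plan(GA+[0,0,.108],Rg,15)
f=grab_frame("wrist"); cv2.imwrite("pics/w7.png",f["img"][:,:,::-1])
```

```text
{'time_s': 14.65, 'joint_positions': array([-6.04549997e-01,  3.77697258e-01, -1.66381289e-01,  1.01907269e+00,
        8.92156502e-04, -8.51620455e-01]), 'joint_velocities': array([ 3.69200115e-04,  5.03097173e-04, -6.51040896e-06,  1.73328593e-04,
        1.12194230e-03,  2.92575531e-04]), 'joint_torque': array([ 1.57165260e-02, -6.22694063e+01,  3.19416761e+01, -8.86614039e-02,
       -1.18871253e-04,  1.03503571e-04]), 'eef_pos': array([ 0.46606097, -0.32166023,  0.11687287]), 'ee_rot': array([6.14581594e-01, 7.88843871e-01, 6.64303336e-04, 3.79070668e-03]), 'wrist_force': array([ 1.11496296,  0.13074215, -2.77846382]), 'wrist_torque': array([0.01065961, 0.01009529, 0.02181854]), 'finger_gap': 0.031663766717177105}
from [ 0.4661 -0.3217  0.1169] dist 0.0099 n 1
[-1.9, -3.9, 8.9, 0.07, 0.06, 0.08]
```

View pics/w7.png

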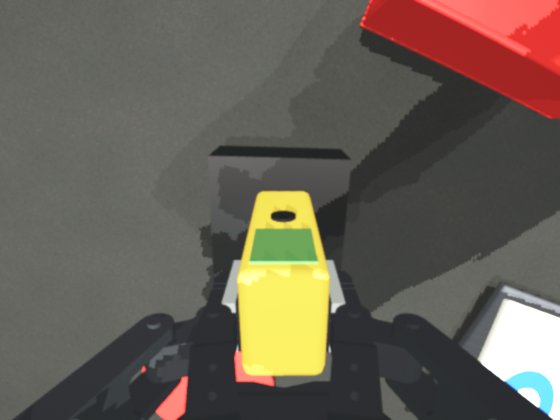

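The gauge is gripped at a 31.7 mm gap. Lifting straight up.

apply_moves --pt "0 0 -10 0 0 0" --pt "0 0 -20 0 0 0" --pt "0 0 -30 0 0 0" --pt "0 0 -30 0 0 0" --pt "0 0 -30 0 0 0" --pt "0 0 0 0 0 0" --pt "0 0 0 0 0 0"

```text
time_s: 15.4
eef_pos: [0.4645, -0.3208, 0.2442]
ee_rot: [0.615, 0.789, 0.001, 0.003]
wrist_force: [-0.2, -0.5, -2.7]
finger_gap: 0.0315
```

Run:
```python
from h import *
from station import *
s=sense(); print(s["wrist_force"],s["wrist_torque"])
f=grab_frame("top"); cv2.imwrite("pics/top2.png",f["img"][:,:,::-1])
f=grab_frame("side"); cv2.imwrite("pics/side2.png",f["img"][:,:,::-1])
SP=np.array([.5625,-.1015,.05]); n=Rpan().as_matrix()[:,2]
print(n)
plan(SP+n*(.107+.05),down_pan(),40)
```

```text
[-0.20916122 -0.45360212 -2.66042049] [0.00380969 0.02691321 0.05421654]
[-0.25701924  0.03046982  0.96592583]
from [ 0.4643 -0.3207  0.2435] dist 0.2351 n 6
[33.9, 18.4, 6.9, -0.48, -0.09, 0.69]
[35.0, 16.0, 7.4, -0.48, -0.09, 0.69]
[35.9, 13.6, 7.8, -0.48, -0.09, 0.69]
[36.7, 11.0, 8.0, -0.48, -0.09, 0.69]
[37.4, 8.5, 8.1, -0.48, -0.09, 0.69]
[37.9, 5.8, 8.2, -0.48, -0.09, 0.69]
```

View pics/side2.png

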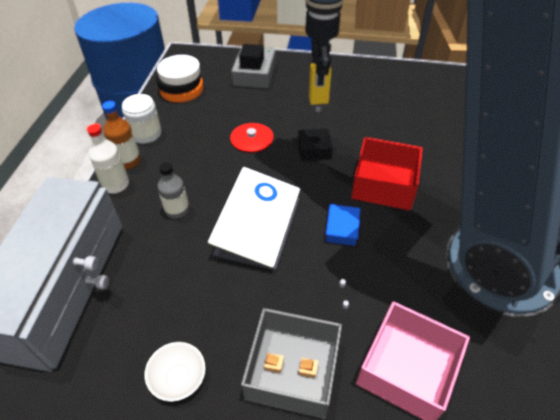

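The gauge hangs clear of the dock with its nose at (318,108), and both offcuts are in the bin. Next I'll move to a hover over the ring.

apply_moves --pt "34 18 5 -0.48 -0.1 0.69" --pt "35 16 5 -0.48 -0.1 0.69" --pt "36 14 6 -0.48 -0.1 0.69" --pt "36 11 6 -0.48 -0.1 0.69" --pt "36 9 7 -0.48 -0.1 0.69" --pt "28 5 7 -0.48 -0.1 0.69" --pt "0 0 0 0 0 0" --pt "0 0 0 0 0 0"

```text
time_s: 16.3
eef_pos: [0.5172, -0.1003, 0.1996]
ee_rot: [0.746, 0.653, 0.083, 0.096]
wrist_force: [0.6, -0.0, -1.5]
finger_gap: 0.0317
```

```bash
cat >> h.py <<'E'
SP=np.array([.5625,-.1015,.05]); N=Rpan().as_matrix()[:,2]
E
python3 - <<'E'
from h import *
plan(SP+N*(.107+.04),down_pan(),40)
E
```

```text
from [ 0.5172 -0.1003  0.1996] dist 0.0112 n 1
[4.3, 4.9, 9.2, -0.08, 0.05, -0.17]
```

apply_moves --pt "4 5 3 -0.08 0.05 -0.17" --pt "0 0 0 0 0 0" --pt "0 0 0 0 0 0" --pt "0 0 0 0 0 0"

```text
time_s: 16.7
eef_pos: [0.5236, -0.0994, 0.1969]
ee_rot: [0.741, 0.659, 0.085, 0.097]
wrist_force: [0.3, 0.1, -1.6]
finger_gap: 0.0311
```

Run:
```python
from h import *
from station import *
plan(SP+N*(.107+.04),down_pan(),40)
s=sense();print(s["wrist_force"])
for n in("wrist","top","side"):
    f=grab_frame(n); cv2.imwrite(f"pics/{n}3.png",f["img"][:,:,::-1])
    np.savez(f"{n}3.npz",**{k:f[k] for k in("camera_matrix","k1","R","t")})
    print(n,proj(f,[SP,SP+N*.04]).round(1).tolist())
t=cv2.imread("pics/top3.png"); cv2.imwrite("pics/t5.png",cv2.resize(t[155:245,250:375],None,fx=6,fy=6,interpolation=cv2.INTER_CUBIC))
s=cv2.imread("pics/side3.png");cv2.imwrite("pics/s5.png",cv2.resize(s[110:220,210:310],None,fx=5,fy=5,interpolation=cv2.INTER_CUBIC))
```

```text
from [ 0.5236 -0.0994  0.1969] dist 0.0055 n 1
[2.5, -0.5, 4.9, -0.03, 0.01, 0.01]
[ 0.34167169  0.11253497 -1.63857408]
wrist [[285.2, 194.9], [285.5, 210.4]]
top [[338.9, 201.1], [340.0, 202.2]]
side [[265.6, 191.1], [269.3, 180.7]]
```

View pics/wrist3.png

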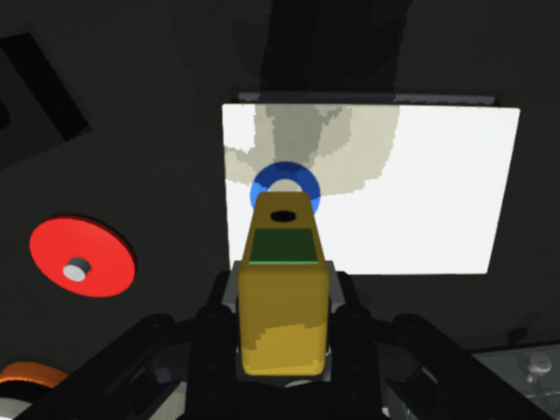

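View pics/t5.png

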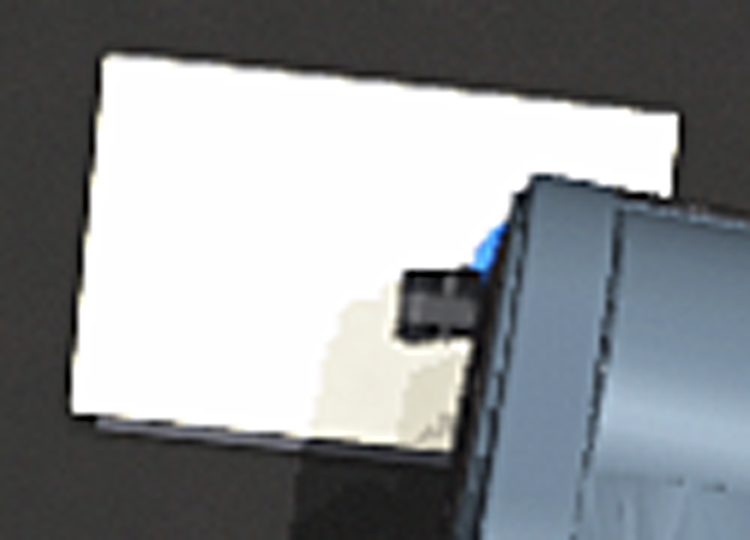

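View pics/s5.png

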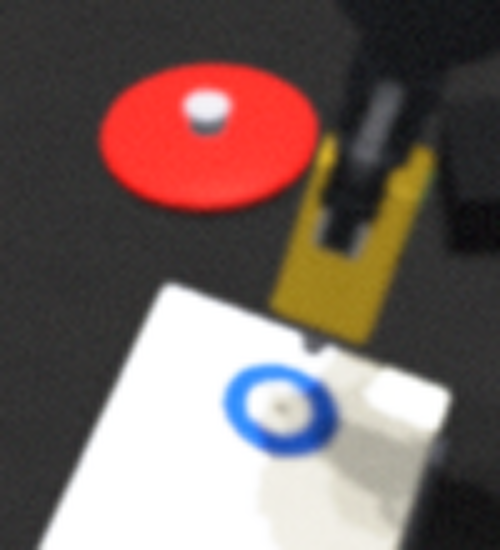

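Run:
```python
import cv2
s=cv2.imread("pics/side3.png");cv2.imwrite("pics/s6.png",cv2.resize(s[150:205,245:300],None,fx=10,fy=10,interpolation=cv2.INTER_CUBIC))
w=cv2.imread("pics/wrist3.png");w=cv2.convertScaleAbs(w,alpha=1.6,beta=20);cv2.imwrite("pics/w8.png",cv2.resize(w[180:385,210:360],None,fx=3.9,fy=2.9,interpolation=cv2.INTER_CUBIC))
```

```text
(no output)
```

View pics/s6.png

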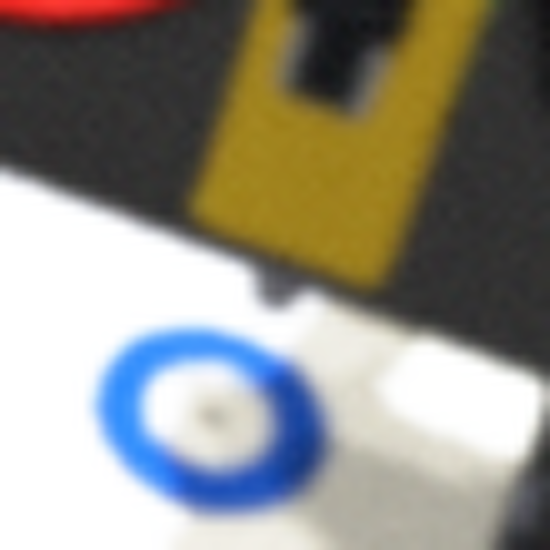

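View pics/w8.png

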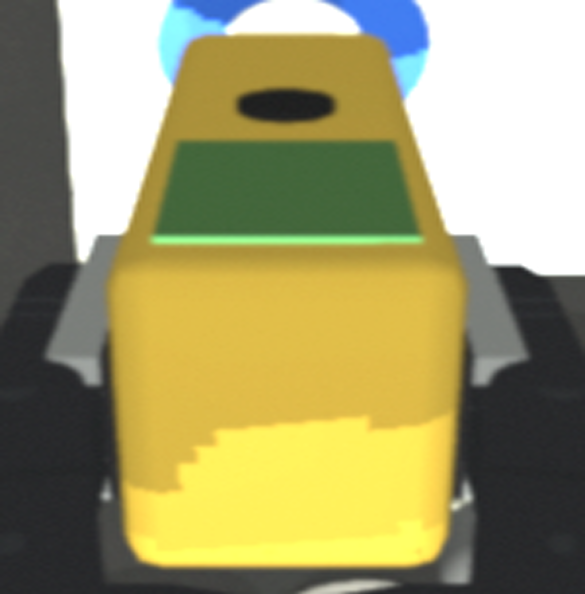

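Run:
```python
from h import *
W=dict(np.load("wrist3.npz"));S=dict(np.load("side3.npz"))
p=np.array([.5236,-.0994,.1969]); q=Ro.from_quat([.741,.659,.085,.097])
# gauge body in tool axes: x=+-16, y=+-23 (y+ = far, world +x), z: -50..50 rel centre ; tip z=+80
wp=np.array([[230+8+0,267.9],[329,267.9],[243.3,375],[324,375],[257.5,192.4],[310.5,192.4]],float)
wl=np.array([[-16,-23,-50],[16,-23,-50],[-16,23,-50],[16,23,-50],[-16,-23,50],[16,-23,50]])/1000.
print(proj(W,p+q.apply(wl+[0,0,.027])).round(1).tolist())
sp=cr([(190,208),(385,288)],10,[245,150]); sl=np.array([[16,23,50],[16,-23,50]])/1000.
def X(a,l): return p+q.apply(Ro.from_rotvec([a[3],0,0]).apply(l)+a[:3])
def f(a,ws=1): return np.r_[(proj(W,X(a,wl))-wp).ravel()/1.5,(proj(S,X(a,sl))-sp).ravel()*ws]
for ws in(0,1):
    r=least_squares(lambda a:np.r_[f(a,ws),a[3]/.03,a[0]/.001],[0,0,.027,0]); print(r.x.round(4),r.fun.round(2))
    tip=X(r.x,np.array([[0,0,.08]])); print("tip",tip,Rpan().inv().apply(tip-SP),proj(S,tip),proj(S,X(r.x,np.array([[0,0,.06],[0,0,.07]]))))
```

```text
[[233.2, 277.6], [328.2, 277.5], [239.6, 381.6], [322.5, 381.6], [255.5, 193.8], [307.7, 193.8]]
[ 0.001  -0.001   0.0292 -0.02  ] [-0.79  0.41  0.92  0.36 -0.61 -0.5   0.54 -0.55 -0.03  0.14 -0.99  0.12
 -0.    0.   -0.    0.   -0.67  0.99]
tip [[ 0.55200879 -0.1019466   0.09150323]] [[ 0.00072935 -0.00167859  0.04277188]] [[269.4932928  179.30362137]] [[271.57750472 173.89894724]
 [270.5276907  176.62110475]]
[ 0.0009 -0.0021  0.0276 -0.0182] [-1.44  0.11  1.29  0.06 -1.12  0.15  0.79  0.09 -0.27 -0.65 -0.91 -0.68
 -1.58  1.57 -2.22  1.01 -0.61  0.92]
tip [[ 0.55036366 -0.10182536  0.09269656]] [[-0.0005536  -0.00175187  0.04435107]] [[270.16511468 179.05234022]] [[272.24737445 173.63240486]
 [271.19853744 176.36226892]]
```

The dot is at (212,415) in the side crop and the gauge's lower corners at (190,208) and (385,288). The wrist view is centred to about 1 mm. I'll go closer, then compare the nose and the dot in the same image.

apply_moves --pt "1 0 8 0 0 0" --pt "1 0 8 0 0 0" --pt "0 0 8 0 0 0" --pt "0 0 4 0 0 0" --pt "0 0 0 0 0 0" --pt "0 0 0 0 0 0"

```text
time_s: 17.45
eef_pos: [0.5311, -0.0981, 0.1666]
ee_rot: [0.741, 0.659, 0.085, 0.096]
wrist_force: [0.0, -0.1, -2.2]
finger_gap: 0.0318
```

```bash
cat > look.py <<'E'
import sys
from h import *
from station import *
k=sys.argv[1]
s=sense();q=Ro.from_quat(s["ee_rot"]);p=s["eef_pos"]
f=grab_frame("side");im=f["img"][:,:,::-1].copy()
cv2.imwrite(f"pics/sd{k}.png",cv2.resize(im[150:205,245:300],None,fx=10,fy=10,interpolation=cv2.INTER_CUBIC))
print("tcp in panel/spot",Rpan().inv().apply(p-SP).round(4),"rot err",(q.inv()*down_pan()).as_rotvec().round(3),"F",s["wrist_force"].round(2), "Fn",(s["wrist_force"]@N).round(2))
tip=p+q.apply([0,0,.107]); 
print("tip pred crop",((proj(f,[tip,SP,SP+.01*Rpan().as_matrix()[:,0],SP+.01*N])-[245,150]+.5)*10-.5).round(0).tolist())
E
python3 look.py 1
```

```text
tcp in panel/spot [-0.0003 -0.0003  0.1208] rot err [-0.004  0.001  0.   ] F [ 0.01 -0.08 -2.21] Fn -2.14
tip pred crop [[226.0, 380.0], [210.0, 415.0], [172.0, 400.0], [220.0, 390.0]]
```

View pics/sd1.png

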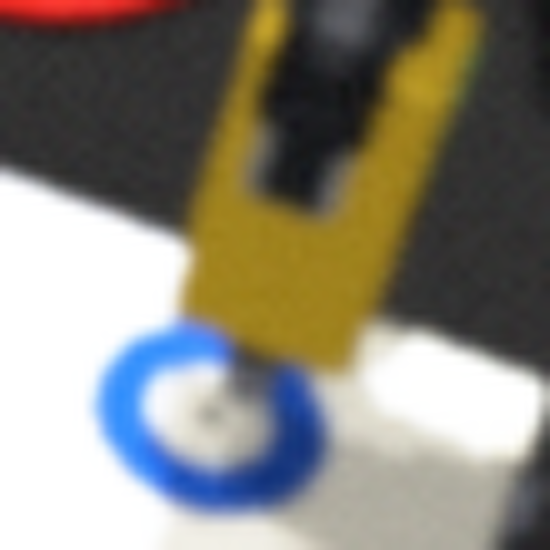

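Run:
```python
from h import *
S=dict(np.load("side3.npz"))
p=np.array([.5311,-.0981,.1666]); q=Ro.from_quat([.741,.659,.085,.096])
c=lambda X:((proj(S,X)-[245,150]+.5)*10-.5).round(0).tolist()
for oy,ph in((0,0),(-.004,0),(-.006,0),(-.003,-.02),(-.005,.03)):
  l=np.array([[16,23,50],[16,-23,50],[0,0,80],[0,0,60],[16,23,-10],[16,-23,-10]])/1000.
  print(oy,ph,c(p+q.apply(Ro.from_rotvec([ph,0,0]).apply(l)+[0,oy,.027])))
print(c([SP,SP+.01*Rpan().as_matrix()[:,1]]))
```

```text
0 0 [[143.0, 313.0], [328.0, 384.0], [227.0, 380.0], [245.0, 328.0], [198.0, 143.0], [392.0, 216.0]]
-0.004 0 [[159.0, 319.0], [344.0, 390.0], [242.0, 386.0], [261.0, 334.0], [215.0, 149.0], [409.0, 223.0]]
-0.006 0 [[167.0, 322.0], [352.0, 393.0], [250.0, 389.0], [269.0, 337.0], [223.0, 152.0], [417.0, 226.0]]
-0.003 -0.02 [[151.0, 315.0], [336.0, 388.0], [232.0, 382.0], [252.0, 330.0], [212.0, 146.0], [405.0, 223.0]]
-0.005 0.03 [[168.0, 325.0], [355.0, 392.0], [256.0, 391.0], [272.0, 338.0], [217.0, 152.0], [412.0, 222.0]]
[[210.0, 415.0], [199.0, 445.0]]
```

Run:
```python
from station import *
import cv2
im=grab_frame("side")["img"][:,:,::-1].copy()
cv2.imwrite("pics/s7.png",cv2.resize(im[178:204,252:288],None,fx=20,fy=20,interpolation=cv2.INTER_CUBIC))
```

```text
(no output)
```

View pics/s7.png

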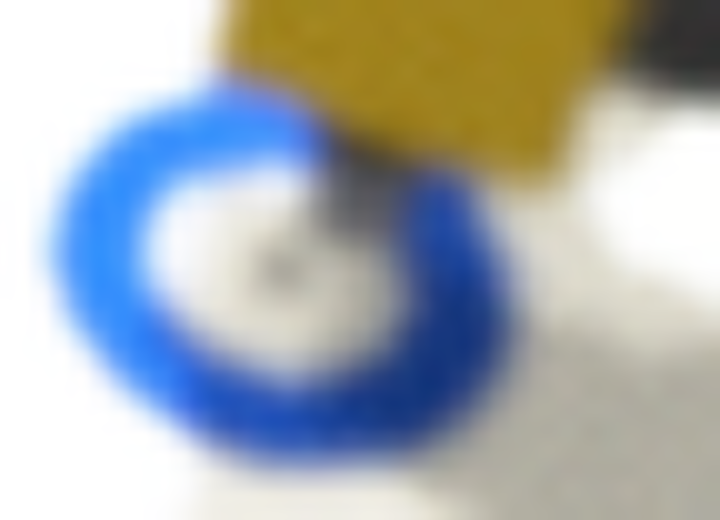

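The nose's lower end is at (358,235) and the dot at (280,265) in the 20x crop. That puts the nose about 5 mm down-slope of the dot, so I'll correct by +5 mm in tool y and come down a little more.

apply_moves --pt "0 3 2 0 0 0" --pt "0 2 2 0 0 0" --pt "0 0 2 0 0 0" --pt "0 0 0 0 0 0" --pt "0 0 0 0 0 0"

```text
time_s: 18.05
eef_pos: [0.5387, -0.0991, 0.1629]
ee_rot: [0.741, 0.659, 0.086, 0.097]
wrist_force: [0.7, -0.2, -0.5]
finger_gap: 0.0313
```

```bash
python3 look.py 2
```

```text
tcp in panel/spot [ 0.0061 -0.0004  0.1153] rot err [-0.002  0.001  0.   ] F [ 0.67 -0.23 -0.53] Fn -0.69
tip pred crop [[195.0, 384.0], [210.0, 415.0], [172.0, 400.0], [220.0, 390.0]]
```

View pics/sd2.png

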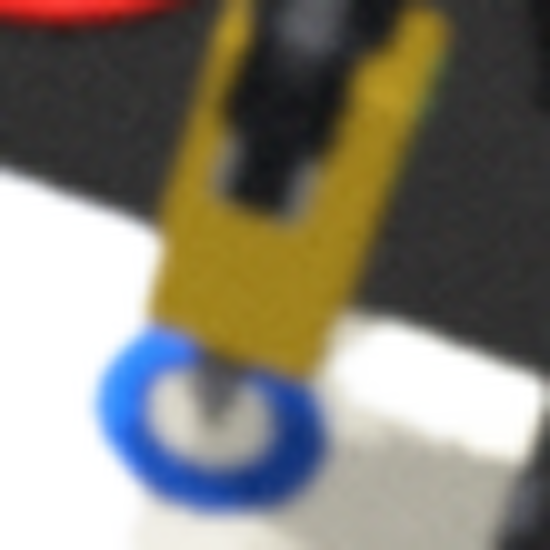

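```bash
cat > force.py <<'E'
import sys
from h import *
from station import *
F=[];Pn=[]
for i in range(int(sys.argv[1])):
    f=grab_frame("side"); s=sense(); F.append(s["wrist_force"]); Pn.append(Rpan().inv().apply(s["eef_pos"]-SP))
F=np.array(F); n=len(F)
print("t",s["time_s"],"F",F.mean(0).round(2),"+-",(F.std(0)/n**.5).round(2),"Fn",(F@N).mean().round(2),"tcp",np.mean(Pn,0).round(4), "gap",s["finger_gap"],"roterr",(Ro.from_quat(s["ee_rot"]).inv()*down_pan()).as_rotvec().round(3))
E
python3 force.py 16
```

```text
t 18.9 F [-0.05  0.01 -1.53] +- [0.09 0.13 0.1 ] Fn -1.47 tcp [ 0.0061 -0.0004  0.1154] gap 0.03140557000781724 roterr [-0.001  0.001  0.   ]
```

apply_moves --pt "0 0 2 0 0 0" --pt "0 0 2 0 0 0" --pt "0 0 2 0 0 0" --pt "0 0 2 0 0 0" --pt "0 0 0 0 0 0"

```text
time_s: 19.4
eef_pos: [0.5408, -0.0993, 0.1544]
ee_rot: [0.741, 0.659, 0.086, 0.097]
wrist_force: [-0.6, -0.7, -1.4]
finger_gap: 0.0313
```

```bash
python3 force.py 10; python3 look.py 3
```

```text
t 19.9 F [ 0.06 -0.18 -1.63] +- [0.2  0.19 0.1 ] Fn -1.6 tcp [ 0.0062 -0.0004  0.1069] gap 0.03128956271148297 roterr [-0.001  0.001  0.   ]
tcp in panel/spot [ 0.0062 -0.0004  0.1069] rot err [-0.001  0.001  0.   ] F [ 0.2   0.07 -1.95] Fn -1.93
tip pred crop [[187.0, 405.0], [210.0, 415.0], [172.0, 400.0], [220.0, 390.0]]
```

View pics/sd3.png

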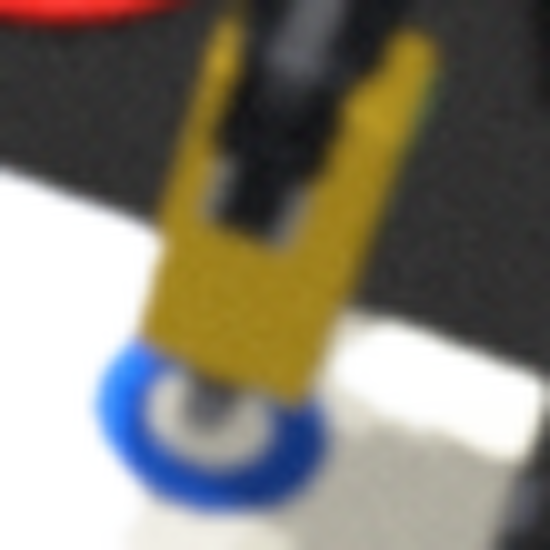

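The nose's lower edge is at about (208,430), beside the dot at (210,413). There is no contact yet, so I'll continue in small steps.

apply_moves --pt "0 0 2 0 0 0" --pt "0 0 2 0 0 0" --pt "0 0 0 0 0 0"

```text
time_s: 20.25
eef_pos: [0.5423, -0.0995, 0.151]
ee_rot: [0.741, 0.659, 0.086, 0.098]
wrist_force: [-0.5, -0.5, 0.3]
finger_gap: 0.0315
```

```bash
python3 force.py 10
```

```text
t 20.75 F [-0.69  0.36  0.31] +- [0.16 0.2  0.15] Fn 0.49 tcp [ 0.0065 -0.0004  0.103 ] gap 0.031746667832229326 roterr [-0.     0.001  0.   ]
```

Run:
```python
from h import *
from station import *
f=grab_frame("side");im=f["img"][:,:,::-1].copy()
cv2.imwrite("pics/s8.png",cv2.resize(im[180:204,250:282],None,fx=22,fy=22,interpolation=cv2.INTER_CUBIC))
R=Rpan().as_matrix()
c=lambda X:((proj(f,X)-[250,180]+.5)*22-.5).round(0).tolist()
a=np.linspace(0,2*np.pi,9)[:8]
print("dot/ring",c([SP])); 
print("disc",c(SP+.007*(np.outer(np.cos(a),R[:,0])+np.outer(np.sin(a),R[:,1]))))
w=grab_frame("wrist"); cv2.imwrite("pics/w9.png",w["img"][:,:,::-1]); print(proj(w,[SP]))
```

```text
dot/ring [[354.0, 254.0]]
disc [[294.0, 231.0], [299.0, 270.0], [335.0, 299.0], [383.0, 302.0], [413.0, 277.0], [408.0, 239.0], [371.0, 209.0], [324.0, 206.0]]
[[282.56586961 206.01300831]]
```

View pics/s8.png

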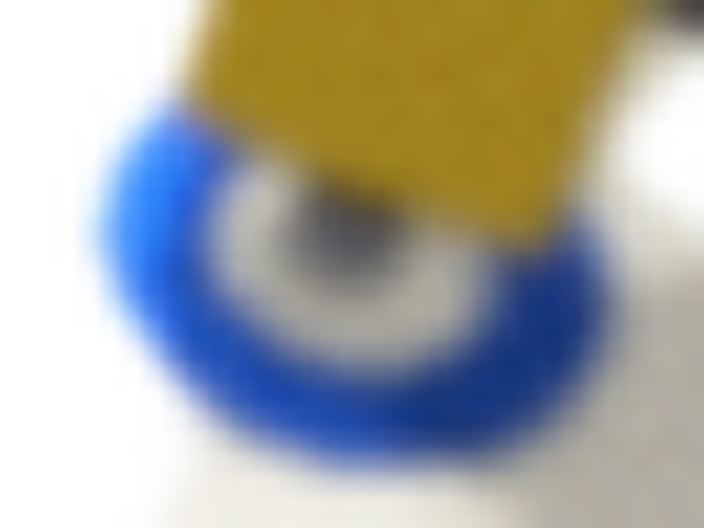

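View pics/w9.png

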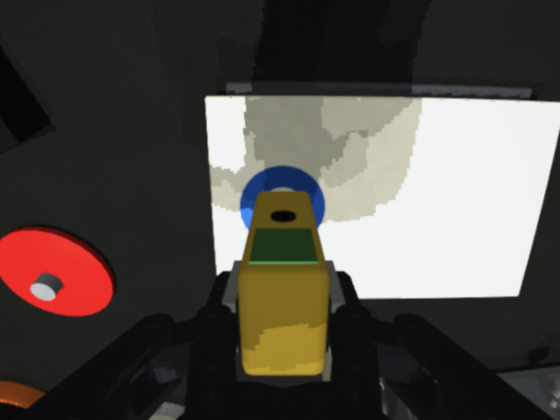

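The nose stands inside the ring, within about 3 mm of the dot by the side view and 1 mm sideways by the wrist view. It carries about 2 N, so I'll push a little deeper.

apply_moves --pt "0 0 2 0 0 0" --pt "0 0 1.5 0 0 0" --pt "0 0 0 0 0 0"

```text
time_s: 21.15
eef_pos: [0.5431, -0.0996, 0.1477]
ee_rot: [0.741, 0.659, 0.086, 0.098]
wrist_force: [-2.7, 1.2, 1.7]
finger_gap: 0.0313
```

```bash
python3 force.py 16
```

```text
t 21.95 F [-1.72  0.15  1.86] +- [0.12 0.11 0.14] Fn 2.24 tcp [ 0.0065 -0.0004  0.0995] gap 0.0313195009592287 roterr [-0.     0.001  0.   ]
```

```bash
python3 look.py 9
python3 - <<'E'
from h import *
from station import *
f=grab_frame("side"); cv2.imwrite("pics/side9.png",f["img"][:,:,::-1])
R=Rpan().as_matrix(); s=sense()
b=SP+.03*N
for y in(-.016,.016):
  for x in(-.023,.023): print(((proj(f,[b+R[:,0]*x+R[:,1]*y+N*z for z in(-.0063,.05,.0937)])-[245,150]+.5)*10-.5).round(0).tolist())
E
```

```text
tcp in panel/spot [ 0.0065 -0.0004  0.0995] rot err [-0.     0.001  0.   ] F [-2.09  0.34  1.21] Fn 1.72
tip pred crop [[180.0, 423.0], [210.0, 415.0], [172.0, 400.0], [220.0, 390.0]]
[[340.0, 342.0], [399.0, 190.0], [449.0, 62.0]]
[[161.0, 273.0], [213.0, 118.0], [256.0, -12.0]]
[[304.0, 437.0], [363.0, 285.0], [412.0, 158.0]]
[[122.0, 367.0], [173.0, 212.0], [215.0, 82.0]]
```

View pics/sd9.png

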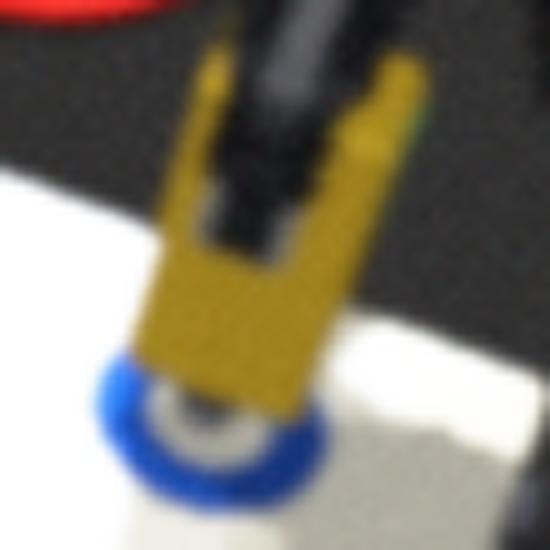

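View pics/side9.png

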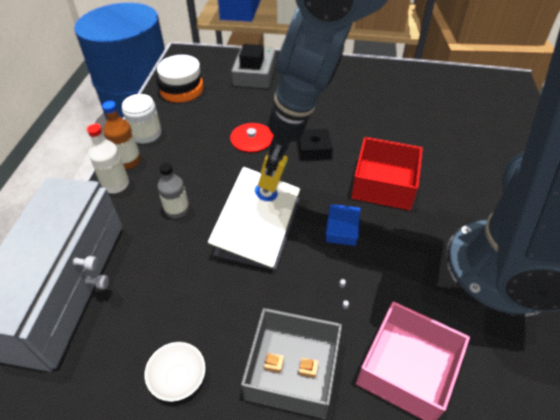

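The edges of the gauge should be measured properly to check squareness, so I'll enlarge.

Run:
```python
from h import *
im=cv2.imread("pics/side9.png")
cv2.imwrite("pics/s10.png",cv2.resize(im[150:196,250:292],None,fx=13,fy=13,interpolation=cv2.INTER_CUBIC))
W=cv2.imread("pics/w9.png");W=cv2.convertScaleAbs(W,alpha=1.6,beta=20);cv2.imwrite("pics/w10.png",cv2.resize(W[180:385,215:355],None,fx=2.9,fy=2.9,interpolation=cv2.INTER_CUBIC))
f=dict(np.load("side3.npz")); R=Rpan().as_matrix()
b=SP+.03*N+.0015*R[:,0]-.001*R[:,1]
for y in(-.016,.016):
  for x in(-.023,.023): print(x,y,((proj(f,[b+R[:,0]*x+R[:,1]*y+N*z for z in(-.0063,.05,.0937)])-[250,150]+.5)*13-.5).round(0).tolist())
```

```text
-0.023 -0.016 [[371.0, 438.0], [448.0, 240.0], [512.0, 74.0]]
0.023 -0.016 [[139.0, 349.0], [206.0, 147.0], [261.0, -23.0]]
-0.023 0.016 [[325.0, 561.0], [401.0, 364.0], [464.0, 198.0]]
0.023 0.016 [[88.0, 470.0], [153.0, 269.0], [209.0, 100.0]]
```

View pics/s10.png

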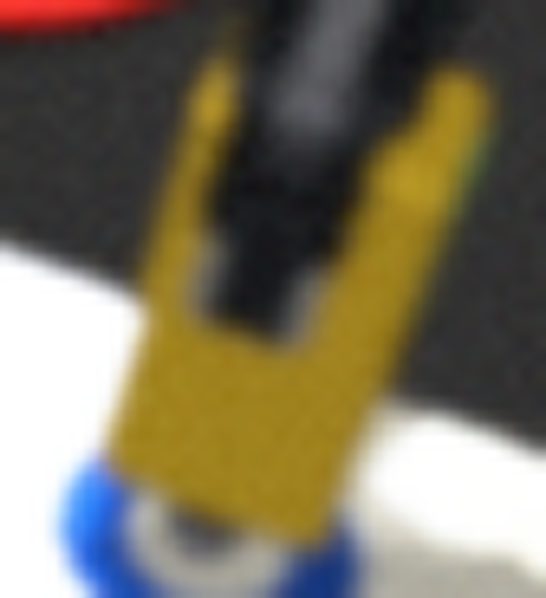

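View pics/w10.png

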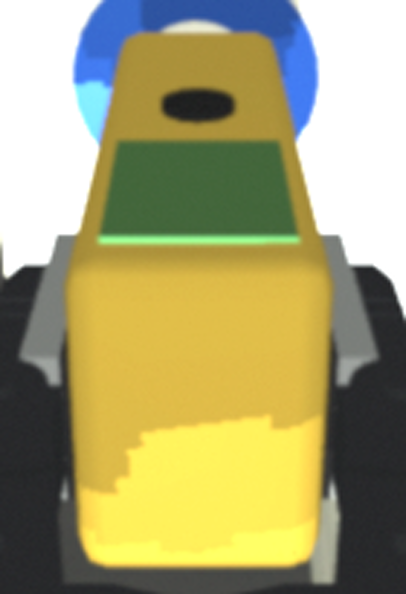

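```bash
python3 force.py 12; python3 -c "
from station import *
print(sign_off())"
```

```text
t 22.65 F [-1.71  0.3   2.01] +- [0.17 0.22 0.14] Fn 2.39 tcp [ 0.0065 -0.0004  0.0995] gap 0.031092329712465557 roterr [-0.     0.001  0.   ]
the job is handed in; nothing more can be done
None
```

I put both offcuts in the grey bin, then lifted the gauge from its dock and pressed its nose inside the blue ring. I handed in at 22.7 s, still gripping and pressing. The hand-in gave no verdict.

What the last checks showed:
- **Force:** about 3.9 N on the panel, against your 4 N. That is the averaged wrist force with the gauge's weight taken out, and it held steady over 1.5 s.
- **Grip:** the finger gap was steady at 31 mm on the 32 mm body.
- **Nose position:** the side view put the nose about 3 mm from the dot. The wrist view showed about 1 mm sideways error. These two views disagreed by a few millimetres on where the gauge sits in the jaws. I trusted the side view, because it shows nose and dot in one picture.
- **Squareness:** the tool was within 0.001 rad of square to the measured panel. The camera estimates of the gauge's own tilt disagreed in sign, at −0.02 rad (wrist) and +0.04 rad (side). Both are inside the 0.12 rad limit.
- **Offcuts and other things:** the last side picture showed both offcuts in the bin. I saw nothing else moved by eye, but did not measure it.

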